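Charge a milling bottle through a funnel, then hold the funnel clear for the weighing

ROBOT

A 6-joint arm with a two-finger parallel gripper is mounted at the origin on the work surface. World frame = base frame: x ahead of the robot, y to its left, z up, the work surface at z = 0. Lengths are in m, angles in degrees, forces in N, time in s.
With the tool pointing down it reaches from about 0.325 to 0.85 m from the base axis. Payload 4.4 kg.
Tool frame: the origin (TCP) lies at the very end of the fingers, on their centre line; the grasp point (between the pads) lies robot.pinch_z behind it (robot.pinch_z is the distance from the TCP to the grasp point, in m); z points along the fingers, y is the direction in which the jaws open and shut (so a half turn about z gives the same grasp; the last joint's range is limited). The gripper opens to 94 mm and grips with 3 to 60 N. Pads are 16 mm wide; open, the fingers measure 119 mm over their backs; the gripper's body (75 mm by 177 mm) begins 78 mm behind the grasp point.
Start: joints at [58.356, 11.837, 88.321, -0, 79.842, -8.623], TCP at [0.225, 0.529, 0.205] pointing down, gripper open.
Joint ranges: [-156.59, 156.59], [-49.26, 127.26], [12.9, 141.05], [-63.56, 243.56], [4.71, 150.69], [-161.64, 161.64]. Speed limits (degrees/s): [159.86, 159.86, 180, 180, 180, 180].

INTERFACE

Orientations are given as [roll, pitch, yaw] about the fixed x, y, z axes, in that order (R = Rz(yaw) Ry(pitch) Rx(roll)).
In Python, from plant import robot gives the robot as it stands. The module is installed in compiled form; this text tells all that it offers.
- The arm moves only by the shell command python3 -m inch 'ROWS'. ROWS is JSON, a list of rows, each an object of numbers: "gripper": the opening, from 0 (shut) to 1 (fully open); "x", "y", "z": the shift along the tool's x, y, z in m; "ax", "ay", "az": the turn, a rotation vector about the tool's x, y, z in rad. In form: [{"gripper": .., "x": .., "y": .., "z": .., "ax": .., "ay": .., "az": ..}, ...]. A call has exactly 5 rows; each row shifts and turns the commanded pose from where the row before left it, along the tool's axes as they then stand; what a row does not reach is not made up. A row lasts 1/10 s, in which the tool goes at most 50 mm and 8.59 degrees, less where a joint would pass 70% of its speed; a pose out of reach is approached as far as the arm can. A call is refused whole if a number of a shift passes 0.05 or a number of a turn 0.15, either way. A call with a gripper value outside its range is refused whole. The fingers move at their own pace and stop on an object; the grip force is fixed at half the most. Time passes only in rows, so rows that do not move let the fingers close, or fill a call up. It gives the time, the measured TCP pose, the force and the opening at its end, in the units of the state.
- robot.observe(): the state, without advancing time (a new reading comes with each control period).
- robot.grab_frame(name): name is "side" or "top"; returns the picture (400x640x3 uint8, red, green, blue); there is no depth.
- robot.get_calibration(name): a dict with "intrinsics" (3x3 intrinsics, pixels), "extrinsics" (4x4, takes a point from camera to world coordinates). Camera axes: x right, y down, z forward; pixel columns grow to the right and rows downward; lengths in m; the calibration is good to about 2 mm. A picture is of the moment at which its call begins. get_calibration takes no time and is no camera call.
- robot.finish_job(): hands the job in, once; it reports no verdict.
The state is a dict: "time_s": time; "qpos": joint angles; "qd": joint speeds; "tau": joint torques, N m; "eef_pos": TCP position; "eef_rot": TCP orientation; "contact_force": force on the tool from outside, world axes, zero at the start; "torque": the same for the moment, N m; "grip_width": finger opening in m.
Only numpy, scipy, OpenCV 4.12 (cv2) and the standard library are available. Lean on these libraries where they do the work, as an engineer would, in place of code of your own. Each camera call takes 0.05 s, during which the arm holds its last target.

TASK

Tip all six grinding balls from the metal scoop through the steel funnel into the bottle that stands on the balance, and set the empty scoop back down flat on the bench. Then take the funnel by its black handle, lift it straight up out of the bottle and hold it still and level over the bottle, about 5 cm clear of it, so that the balance weighs only the bottle and balls: finish while still holding the funnel there. Leave the bottle standing on the balance pan and the other things on the bench where they are.

Things in the scene. Friction and masses are not known exactly. Their poses are not given: they have to be found in the camera images.
- scoop_grip (a point): Open flat-bottomed aluminium balance scoop on the bench, holding the balls (0.12 kg empty). Point midway between its upright parallel side walls (62 mm over the outside, 2.5 mm thick, 40 mm tall), 24 mm above its underside. z up; -x to the pouring lip; +x to the closed back. The walls are parallel from x = -35 to +40 mm: grip across them, along y.
- funnel_stem (a point): Wide-mouthed stainless steel powder funnel (0.11 kg), loose in the bottle neck. Point at the centre of the stem's lower end; z is its axis, up. Stem 36 mm outside, 32 mm bore, 25 mm long below a flat collar (52 mm) that rests on the bottle's rim; cone up to a round mouth 110 mm across, its rim 80 mm above the point. Seated, the point is 65 mm above the bottle's underside.
- funnel_grip (a point): Centre of the funnel's straight black handle, a level bar 13 mm wide, 16 mm tall, 52 mm long, sticking out from the rim like a pan handle. 88 mm out from the funnel's axis, 70 mm above the stem's lower end. x points outward along the handle, z up, y across it. The handle begins 62 mm from the axis; its top is 2 mm below the rim.
- funnel: The same funnel as a whole: origin at the stem's lower end, x along the handle, z up.
- bottle: Open white plastic milling bottle (0.15 kg), 90 mm tall, 60 mm across, its neck 47 mm outside and 41 mm inside; it stands on the balance pan with the funnel in its neck. Origin at the centre of its underside, z up.
- pan (a point): Centre of the top of the balance's round steel pan, 132 mm across, 40 mm above the bench.
- balance: Portable laboratory balance, fixed, 215 x 165 mm, 40 mm high with its pan. Origin under its centre on the bench; its display is towards -x, the pan centre lies 25 mm towards +x.
- scoop_lip (a point): Middle of the scoop's pouring lip, a straight edge 33 mm wide between side walls 12 mm higher; 88 mm in front (-x) of scoop_grip and 12 mm higher than it.
- scoop: The scoop as a whole: origin on its underside, 24 mm below scoop_grip. Its flat floor (2.5 mm thick) ends at x = -35 mm; from there a ramp rises at about 34 degrees, narrowing to the lip. Tipped nose-down (lip down) past about 34 degrees the balls start to roll out; 60 degrees empties it.
- capped_bottle: Bystander: a closed bottle like the task's, with a screw cap, 95 mm tall, 60 mm across. Origin at the centre of its underside.
- glass_funnel: Bystander: a small glass funnel standing mouth down, stem up, 70 mm across, 100 mm tall. Origin at the centre of its mouth, on the bench.
- beaker: Bystander: an empty glass beaker, 73 mm across, 92 mm tall. Origin at the centre of its underside.
- dish: Bystander: a flat closed petri dish, 96 mm across, 16 mm tall. Origin at the centre of its underside.
- spatula: Bystander: a flat steel spatula lying on the bench, 183 mm long, 4 mm thick. Origin about at the middle of its underside.
- ball0_center (a point): Centre of a grinding ball: bright stainless steel, 15 mm across, 14 g. The six alike start in the scoop.
- ball1_center (a point): Centre of a grinding ball: bright stainless steel, 15 mm across, 14 g. The six alike start in the scoop.
- ball2_center (a point): Centre of a grinding ball: bright stainless steel, 15 mm across, 14 g. The six alike start in the scoop.
- ball3_center (a point): Centre of a grinding ball: bright stainless steel, 15 mm across, 14 g. The six alike start in the scoop.
- ball4_center (a point): Centre of a grinding ball: bright stainless steel, 15 mm across, 14 g. The six alike start in the scoop.
- ball5_center (a point): Centre of a grinding ball: bright stainless steel, 15 mm across, 14 g. The six alike start in the scoop.
Not all that is in view belongs to the job. What is shaped like the bottle but blue is not meant.

How it is judged (in metres and radians):
On the way, in this order (a step that is already met when the one before it is completed fails the run):
1. all six balls are in the bottle, the funnel still seated in its neck (z of ball0_center in the frame of bottle between 0 and 0.07 m and horizontal distance between each of ball0_center, ball1_center, ball2_center, ball3_center, ball4_center, ball5_center and bottle below 0.03 m and z of ball1_center in the frame of bottle between 0 and 0.07 m and z of ball2_center in the frame of bottle between 0 and 0.07 m and z of ball3_center in the frame of bottle between 0 and 0.07 m and z of ball4_center in the frame of bottle between 0 and 0.07 m and z of ball5_center in the frame of bottle between 0 and 0.07 m and z of funnel_stem in the frame of bottle below 0.075 m and horizontal distance between funnel_stem and bottle below 0.01 m), for 0.2 s.
2. the empty scoop stands flat on the bench, let go (height (world z) of scoop_grip below 0.03 m and angle between scoop_grip's own z axis and vertical below 0.08 rad and contact force between scoop and the fingers below 0.05 N and contact force between scoop and the arm below 0.05 N), for 0.2 s.
At the end, for the whole second after the job is handed in: Fingers hold the funnel still, level (8 degrees), stem end 30 to 100 mm above the rim of the bottle and within 50 mm of its axis, touching neither bottle nor balance; all balls in the bottle, upright within 40 mm of the pan centre; scoop flat on the bench, let go (all of step 2 and z of ball0_center in the frame of bottle between 0 and 0.07 m and horizontal distance between each of ball0_center, ball1_center, ball2_center, ball3_center, ball4_center, ball5_center and bottle below 0.03 m and z of ball1_center in the frame of bottle between 0 and 0.07 m and z of ball2_center in the frame of bottle between 0 and 0.07 m and z of ball3_center in the frame of bottle between 0 and 0.07 m and z of ball4_center in the frame of bottle between 0 and 0.07 m and z of ball5_center in the frame of bottle between 0 and 0.07 m and angle between bottle's own z axis and vertical below 0.08 rad and horizontal distance between bottle and pan below 0.04 m and contact force between bottle and balance above 0.5 N and contact force between bottle and funnel below 0.03 N and contact force between each of bottle, balance and the fingers below 0.03 N and contact force between each of bottle, balance and the arm below 0.03 N and z of funnel_stem in the frame of bottle between 0.12 and 0.19 m and horizontal distance between funnel_stem and bottle below 0.05 m and angle between funnel's own z axis and vertical below 0.15 rad and linear speed of funnel below 0.02 m/s and angular speed of funnel below 0.15 rad/s and contact force between funnel and the fingers above 1 N); the arm keeps its last pose, push and grip.
It fails at once if something else on the bench is pushed away (more than 30 mm) (distance of any of capped_bottle, glass_funnel, beaker, dish, spatula from where it was at the start of the episode above 0.03 m).
It fails at once if the bottle is knocked over (angle between bottle's own z axis and vertical above 0.5 rad).
It also fails if it takes over 67 s, if anything falls off the work surface, if the arm or the gripper's body presses on something with over 40 N, if the wrist force passes 120 N, or if a joint passes its speed limit or range.

## Working session

There is one attempt and no reset: what is moved stays moved. The work goes in short steps, Python scripts to look and compute and a shell command to move; the robot and the scene stay as the last step left them, time stands still between calls to the robot, and variables do not carry over. Pictures are saved under pics/ and viewed, and the job is handed in when it is done.

```bash
mkdir -p pics
python3 - <<'E'
from plant import robot
import cv2
print(robot.observe(), robot.pinch_z)
for n in("side","top"):
    cv2.imwrite(f"pics/{n}0.png",robot.grab_frame(n)[:,:,::-1]); c=robot.get_calibration(n); print(n,c)
E
```

```text
{'time_s': 0.0, 'qpos': array([ 5.83531975e+01,  1.18854808e+01,  8.84048597e+01,  6.14323401e-04,
        7.98405256e+01, -8.62209384e+00]), 'qd': array([-0.05202941, -0.07784307,  0.11354891, -0.01942854,  0.07517   ,
       -0.03413187]), 'tau': array([ 6.12524600e-04, -3.70870900e+01, -2.81422395e+01,  6.98847882e-02,
        3.59365193e-02, -1.76636563e-04]), 'eef_pos': array([0.22446808, 0.52849775, 0.20427811]), 'eef_rot': array([-1.79870703e+02, -2.02165955e-02,  1.56975160e+02]), 'contact_force': array([ 0.1680563 , -0.05292517,  0.6291714 ]), 'torque': array([0.00349436, 0.01032802, 0.01686219]), 'grip_width': 0.09404971984668399} 0.0188
side {'intrinsics': array([[446.9826015 ,   0.        , 318.46841224],
       [  0.        , 446.9826015 , 203.232735  ],
       [  0.        ,   0.        ,   1.        ]]), 'extrinsics': array([[-0.98441225, -0.14654486,  0.09724773,  0.45947521],
       [-0.1751513 ,  0.76669831, -0.6176534 ,  0.64581332],
       [ 0.01595426, -0.62505864, -0.78041474,  0.94755754],
       [ 0.        ,  0.        ,  0.        ,  1.        ]])}
top {'intrinsics': array([[428.53515482,   0.        , 315.6634314 ],
       [  0.        , 428.53515482, 202.27419097],
       [  0.        ,   0.        ,   1.        ]]), 'extrinsics': array([[ 0.06936316, -0.97213174,  0.2239389 ,  0.3312883 ],
       [-0.99758885, -0.06810787,  0.01333441, -0.01343697],
       [ 0.0022892 , -0.22432387, -0.97451196,  1.23344767],
       [ 0.        ,  0.        ,  0.        ,  1.        ]])}
```

View pics/side0.png

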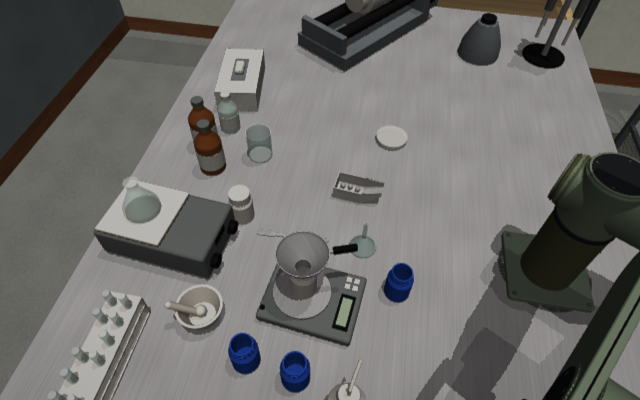

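View pics/top0.png

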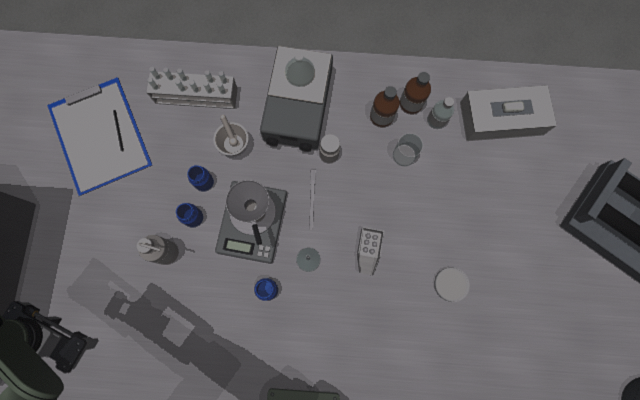

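```bash
cat > h.py <<'E'
from plant import robot
import numpy as np, cv2
from scipy.spatial.transform import Rotation as R
def cal(n):
    c=robot.get_calibration(n); return np.array(c["intrinsics"]),np.array(c["extrinsics"])
def ray(n,u,v):
    K,E=cal(n); d=E[:3,:3]@np.linalg.inv(K)@[u,v,1]; return E[:3,3],d/np.linalg.norm(d)
def plane(n,u,v,z):
    o,d=ray(n,u,v); return o+d*(z-o[2])/d[2]
def proj(n,p):
    K,E=cal(n); q=K@(E[:3,:3].T@(np.array(p)-E[:3,3])); return q[:2]/q[2]
def tri(a,b):
    o1,d1=ray("side",*a);o2,d2=ray("top",*b)
    s=np.linalg.lstsq(np.c_[d1,-d2],o2-o1,rcond=None)[0]
    p,q=o1+s[0]*d1,o2+s[1]*d2
    return (p+q)/2,np.linalg.norm(p-q)
def crop(im,x0,y0,x1,y1,s,name):
    cv2.imwrite(name,cv2.resize(im[y0:y1,x0:x1],None,fx=s,fy=s,interpolation=cv2.INTER_CUBIC))
E
python3 - <<'E'
from h import *
s=cv2.imread("pics/side0.png");t=cv2.imread("pics/top0.png")
a=cv2.resize(s[160:210,315:395],None,fx=7,fy=7,interpolation=cv2.INTER_CUBIC)
crop(s,320,165,400,215,8,"pics/sc_s.png");crop(t,335,215,405,285,8,"pics/sc_t.png")
crop(s,245,220,385,345,5,"pics/fu_s.png");crop(t,205,170,325,270,6,"pics/fu_t.png")
E
```

```text
(no output)
```

View pics/sc_s.png

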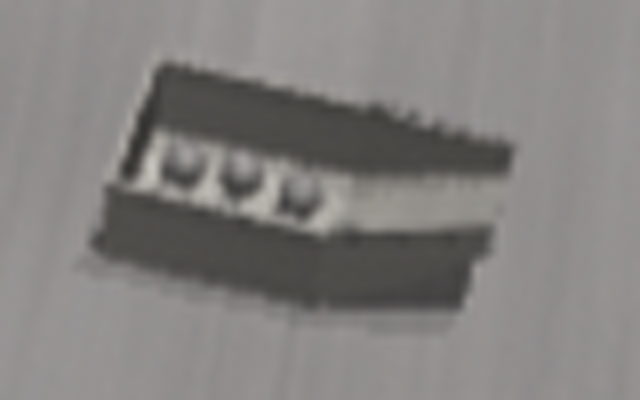

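View pics/sc_t.png

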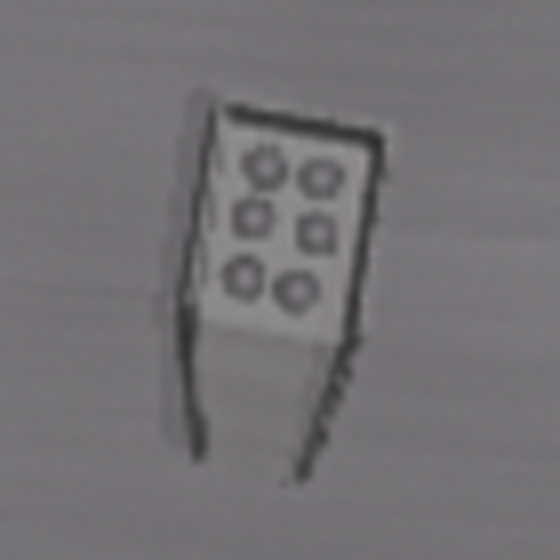

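View pics/fu_s.png

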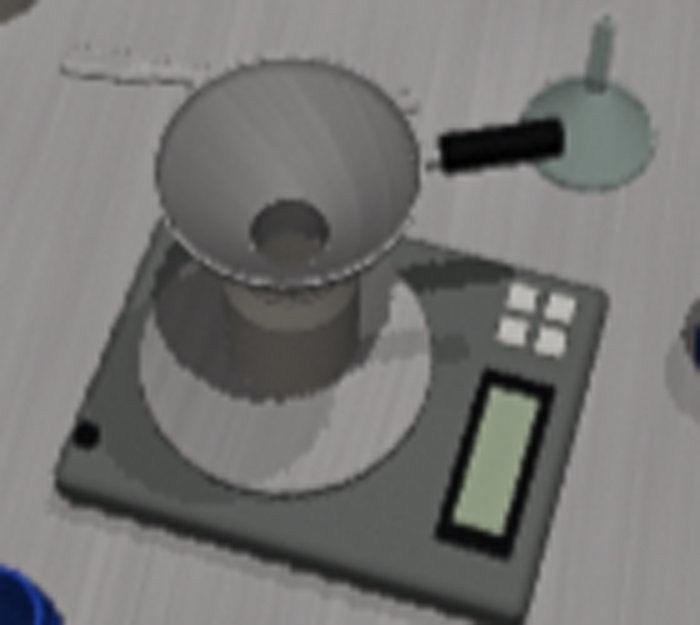

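View pics/fu_t.png

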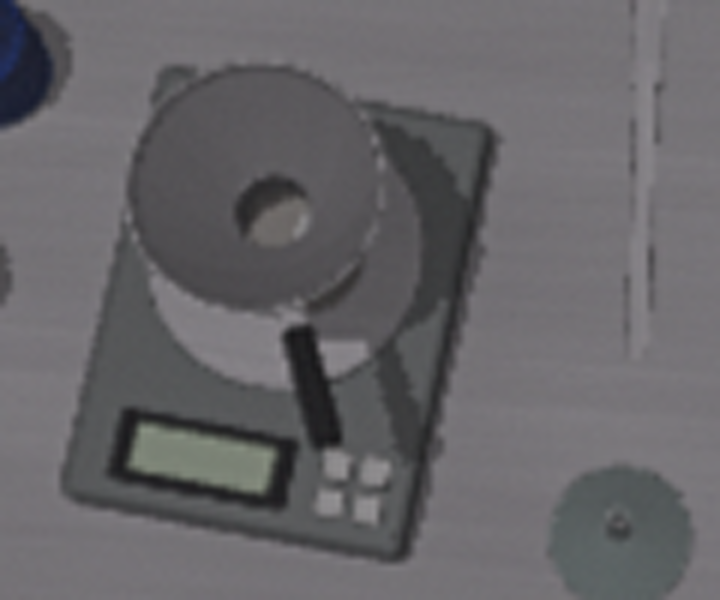

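Run:
```python
from h import *
np.set_printoptions(precision=4,suppress=True)
S=lambda x,y,o,k:(o[0]+x/k-.5+.5/k,o[1]+y/k-.5+.5/k)
a=lambda x,y:S(x,y,(320,165),8); b=lambda x,y:S(x,y,(335,215),8)
for nm,p,q,z in (("back+y",(107,187),(218,103),.04),("back-y",(160,65),(384,130),.04),("tip+y",(490,232),(200,460),.048),("tip-y",(513,150),(303,482),.048)):
    print(nm,tri(a(*p),b(*q)),plane("side",*a(*p),z),plane("top",*b(*q),z))
# balls z=.010
for p in ((265,167),(321,178),(253,217),(317,233),(244,278),(296,291)): print("ball",plane("top",*b(*p),.010))
f=lambda x,y:S(x,y,(245,220),5); g=lambda x,y:S(x,y,(205,170),6)
# mouth rim z=.04+.065+.08=.185
for nm,F,pts in (("side",f,[(156,165),(420,165),(288,60),(288,290)]),("top",g,[(130,185),(384,185),(260,65),(258,312)])):
    P=[plane(nm,*F(*p),.185) for p in pts]; print(nm,"rim",P, "mid",(P[0]+P[1])/2,(P[2]+P[3])/2)
print("handle in/out top z=.183", [plane("top",*g(*p),.183) for p in ((297,325),(327,446))],[plane("side",*f(*p),.183) for p in ((441,138),(562,123))])
P=[plane("side",*f(*p),.04) for p in [(140,350),(432,350)]];print("pan side",P,(P[0]+P[1])/2)
print("pan top bottom edge",plane("top",*g(270,387),.04))
```

```text
back+y (array([ 0.543 , -0.1322,  0.0388]), np.float64(0.0016150518503735122)) [ 0.5437 -0.1314  0.04  ] [ 0.542 -0.132  0.04 ]
back-y (array([ 0.5355, -0.1907,  0.039 ]), np.float64(0.002173469047754006)) [ 0.5344 -0.1895  0.04  ] [ 0.5364 -0.1907  0.04  ]
tip+y (array([ 0.4164, -0.1308,  0.0461]), np.float64(0.0007416785317070888)) [ 0.4161 -0.129   0.048 ] [ 0.4166 -0.1307  0.048 ]
tip-y (array([ 0.4116, -0.1661,  0.0483]), np.float64(0.000124775407388299)) [ 0.4117 -0.1664  0.048 ] [ 0.4116 -0.1661  0.048 ]
ball [ 0.5252 -0.1529  0.01  ]
ball [ 0.5226 -0.1732  0.01  ]
ball [ 0.5068 -0.1494  0.01  ]
ball [ 0.5026 -0.1725  0.01  ]
ball [ 0.4847 -0.1471  0.01  ]
ball [ 0.4813 -0.1658  0.01  ]
side rim [array([0.6163, 0.1832, 0.185 ]), array([0.5122, 0.1636, 0.185 ]), array([0.5745, 0.123 , 0.185 ]), array([0.5531, 0.229 , 0.185 ])] mid [0.5643 0.1734 0.185 ] [0.5638 0.176  0.185 ]
top rim [array([0.5613, 0.2253, 0.185 ]), array([0.5687, 0.1192, 0.185 ]), array([0.617 , 0.1765, 0.185 ]), array([0.5113, 0.1662, 0.185 ])] mid [0.565  0.1723 0.185 ] [0.5642 0.1713 0.185 ]
handle in/out top z=.183 [array([0.5073, 0.1498, 0.183 ]), array([0.4581, 0.1325, 0.183 ])] [array([0.5061, 0.148 , 0.183 ]), array([0.4585, 0.1316, 0.183 ])]
pan side [array([0.6303, 0.1919, 0.04  ]), array([0.5011, 0.1678, 0.04  ])] [0.5657 0.1799 0.04  ]
pan top bottom edge [0.5011 0.1817 0.04  ]
```

```bash
cat >> h.py <<'E'
np.set_printoptions(precision=4,suppress=True)
# scoop pose: yaw of tool x (= pour direction), nose-down tilt th (deg); T0 = grasp lean (deg)
def toolR(yaw,lean): # lean>0: fingers point towards tool x side
    return R.from_euler('z',yaw,degrees=True)*R.from_euler('x',180,degrees=True)*R.from_euler('y',lean,degrees=True)
def cur():
    o=robot.observe(); r=R.from_euler('xyz',o['eef_rot'],degrees=True); return o,np.array(o['eef_pos']),r
def to(grip,yaw,lean):
    o,p,r=cur(); Rt=toolR(yaw,lean); tcp=np.array(grip)+Rt.apply([0,0,robot.pinch_z])
    print("t",round(o['time_s'],2),"tcp",p,"rot",o['eef_rot'],"tcp target",tcp,"w",o['grip_width'])
    print(" shift(tool)",r.inv().apply(tcp-p),"turn(tool)",(r.inv()*Rt).as_rotvec(),"F",o['contact_force'],"q",o['qpos'])
def lip2grip(lip,yaw,th):
    # scoop axes: fwd (lip) and up; th nose-down
    f=np.array([np.cos(np.radians(yaw)),np.sin(np.radians(yaw)),0]);u=np.array([0,0,1.]);t=np.radians(th)
    F=f*np.cos(t)-u*np.sin(t);U=u*np.cos(t)+f*np.sin(t)
    return np.array(lip)-.088*F-.012*U
E
python3 - <<'E'
from h import *
to((.501,-.157,.25),174,0)
to((.501,-.157,.25),174,15)
for n,uv,z in (("top",(308,260),0),("top",(452,284),.016),("top",(407,150),.05)): print(plane(n,*uv,z))
E
python3 -m inch '[{"gripper":1,"z":-0.05},{"gripper":1,"z":-0.05},{"gripper":1,"x":0,"az":-0.1},{"gripper":1,"az":-0.1},{"gripper":1,"az":-0.1}]'
python3 - <<'E'
from h import *
to((.501,-.157,.26),174,0)
E
```

```text
t 0.1 tcp [0.2245 0.5286 0.2044] rot [-179.8864   -0.018   156.978 ] tcp target [ 0.501  -0.157   0.2312] w 0.09382032835958255
 shift(tool) [-0.5226 -0.5229 -0.0259] turn(tool) [-0.0019 -0.0006 -0.2971] F [ 0.4476  0.1682 -0.4335] q [58.3558 11.8796 88.3941  0.0008 79.8414 -8.6224]
t 0.1 tcp [0.2245 0.5286 0.2044] rot [-179.8864   -0.018   156.978 ] tcp target [ 0.4962 -0.1565  0.2318] w 0.09382032835958255
 shift(tool) [-0.5179 -0.5243 -0.0265] turn(tool) [ 0.037   0.2593 -0.2956] F [ 0.4476  0.1682 -0.4335] q [58.3558 11.8796 88.3941  0.0008 79.8414 -8.6224]
[0.4439 0.0136 0.    ]
[ 0.4039 -0.3931  0.016 ]
[ 0.778  -0.2522  0.05  ]
t 0.1 tcp [0.2245 0.5286 0.2044] rot [-179.8864   -0.018   156.978 ] tcp target [ 0.501  -0.157   0.2412] w 0.09382032835958255
 shift(tool) [-0.5226 -0.5229 -0.0359] turn(tool) [-0.0019 -0.0006 -0.2971] F [ 0.4476  0.1682 -0.4335] q [58.3558 11.8796 88.3941  0.0008 79.8414 -8.6224]invalid input
```

```bash
python3 -m inch '[{"gripper":1,"x":0,"y":0,"z":-0.05,"ax":0,"ay":0,"az":0},{"gripper":1,"x":0,"y":0,"z":-0.05,"ax":0,"ay":0,"az":0},{"gripper":1,"x":0,"y":0,"z":0,"ax":0,"ay":0,"az":-0.1},{"gripper":1,"x":0,"y":0,"z":0,"ax":0,"ay":0,"az":-0.1},{"gripper":1,"x":0,"y":0,"z":0,"ax":0,"ay":0,"az":-0.1}]'
python3 - <<'E'
from h import *
to((.501,-.157,.26),174,0)
E
```

```text
time_s: 0.6
eef_pos: [0.2248, 0.5291, 0.3055]
eef_rot: [180.0, 0.0, 174.4]
contact_force: [0.6, 1.1, -0.6]
grip_width: 0.0939
t 0.6 tcp [0.2248 0.5291 0.3055] rot [179.9983   0.0017 174.4069] tcp target [ 0.501  -0.157   0.2412] w 0.09390903238075234
 shift(tool) [-0.3417 -0.6559  0.0643] turn(tool) [0.     0.     0.0071] F [ 0.5517  1.0556 -0.6167] q [ 58.3566   8.4976  80.5007  -0.0008  90.9995 -26.0503]
```

```bash
python3 -m inch '[{"gripper":1,"x":-0.021,"y":-0.041,"z":0,"ax":0,"ay":0,"az":0},{"gripper":1,"x":-0.021,"y":-0.041,"z":0,"ax":0,"ay":0,"az":0},{"gripper":1,"x":-0.021,"y":-0.041,"z":0,"ax":0,"ay":0,"az":0},{"gripper":1,"x":-0.021,"y":-0.041,"z":0,"ax":0,"ay":0,"az":0},{"gripper":1,"x":-0.021,"y":-0.041,"z":0,"ax":0,"ay":0,"az":0}]'
python3 -m inch '[{"gripper":1,"x":-0.021,"y":-0.041,"z":0,"ax":0,"ay":0,"az":0},{"gripper":1,"x":-0.021,"y":-0.041,"z":0,"ax":0,"ay":0,"az":0},{"gripper":1,"x":-0.021,"y":-0.041,"z":0,"ax":0,"ay":0,"az":0},{"gripper":1,"x":-0.021,"y":-0.041,"z":0,"ax":0,"ay":0,"az":0},{"gripper":1,"x":-0.021,"y":-0.041,"z":0,"ax":0,"ay":0,"az":0}]'
python3 -m inch '[{"gripper":1,"x":-0.021,"y":-0.041,"z":0,"ax":0,"ay":0,"az":0},{"gripper":1,"x":-0.021,"y":-0.041,"z":0,"ax":0,"ay":0,"az":0},{"gripper":1,"x":-0.021,"y":-0.041,"z":0,"ax":0,"ay":0,"az":0},{"gripper":1,"x":-0.021,"y":-0.041,"z":0,"ax":0,"ay":0,"az":0},{"gripper":1,"x":-0.021,"y":-0.041,"z":0,"ax":0,"ay":0,"az":0}]'
python3 -m inch '[{"gripper":1,"x":-0.021,"y":-0.041,"z":0,"ax":0,"ay":0,"az":0},{"gripper":1,"x":0,"y":0,"z":0,"ax":0,"ay":0.13,"az":0},{"gripper":1,"x":0,"y":0,"z":0,"ax":0,"ay":0.13,"az":0},{"gripper":1,"x":0,"y":0,"z":0,"ax":0,"ay":0,"az":0},{"gripper":1,"x":0,"y":0,"z":0,"ax":0,"ay":0,"az":0}]'
python3 - <<'E'
from h import *
to((.501,-.157,.12),174,15)
E
```

```text
time_s: 1.1
eef_pos: [0.3084, 0.3128, 0.3049]
eef_rot: [-180.0, -0.0, 174.2]
contact_force: [0.6, -0.5, -0.4]
grip_width: 0.0938
time_s: 1.6
eef_pos: [0.3921, 0.0982, 0.3052]
eef_rot: [180.0, 0.0, 174.2]
contact_force: [1.0, -0.2, 0.5]
grip_width: 0.0942
time_s: 2.1
eef_pos: [0.4758, -0.1165, 0.305]
eef_rot: [180.0, -0.0, 174.1]
contact_force: [0.2, 1.2, 0.2]
grip_width: 0.094
time_s: 2.6
eef_pos: [0.4924, -0.1573, 0.3039]
eef_rot: [179.9, -15.0, 174.2]
contact_force: [0.0, 0.5, -0.1]
grip_width: 0.094
t 2.6 tcp [ 0.4924 -0.1573  0.3039] rot [179.9351 -14.9777 174.2141] tcp target [ 0.4962 -0.1565  0.1018] w 0.09403206058871597
 shift(tool) [-0.0558  0.0009  0.1942] turn(tool) [0.0002 0.0004 0.0036] F [ 0.0089  0.466  -0.117 ] q [ -24.2266   12.3984   77.4756   -4.7766  104.3387 -109.0385]
```

```bash
python3 -m inch '[{"gripper":1,"x":-0.0112,"y":0,"z":0.0388,"ax":0,"ay":0,"az":0},{"gripper":1,"x":-0.0112,"y":0,"z":0.0388,"ax":0,"ay":0,"az":0},{"gripper":1,"x":-0.0112,"y":0,"z":0.0388,"ax":0,"ay":0,"az":0},{"gripper":1,"x":-0.0112,"y":0.001,"z":0.0388,"ax":0,"ay":0,"az":0},{"gripper":1,"x":-0.0112,"y":0,"z":0.0388,"ax":0,"ay":0,"az":0}]'
python3 - <<'E'
from h import *
to((.501,-.157,.024),174,15)
s=robot.grab_frame("side")[:,:,::-1];t=robot.grab_frame("top")[:,:,::-1]
crop(s,270,90,430,230,4,"pics/a_s.png");crop(t,310,190,430,300,5,"pics/a_t.png")
E
```

```text
time_s: 3.1
eef_pos: [0.4967, -0.1566, 0.1044]
eef_rot: [-179.9, -14.6, 174.2]
contact_force: [-0.0, -0.5, -0.1]
grip_width: 0.0942
t 3.1 tcp [ 0.4967 -0.1566  0.1044] rot [-179.9305  -14.5832  174.1734] tcp target [ 0.4962 -0.1565  0.0058] w 0.09422231133494352
 shift(tool) [-0.0243  0.0001  0.0955] turn(tool) [-0.002   0.0073  0.0029] F [-0.0441 -0.5424 -0.0671] q [ -23.9984   21.7237   89.7096   -4.6099   82.4545 -107.0181]
```

View pics/a_s.png

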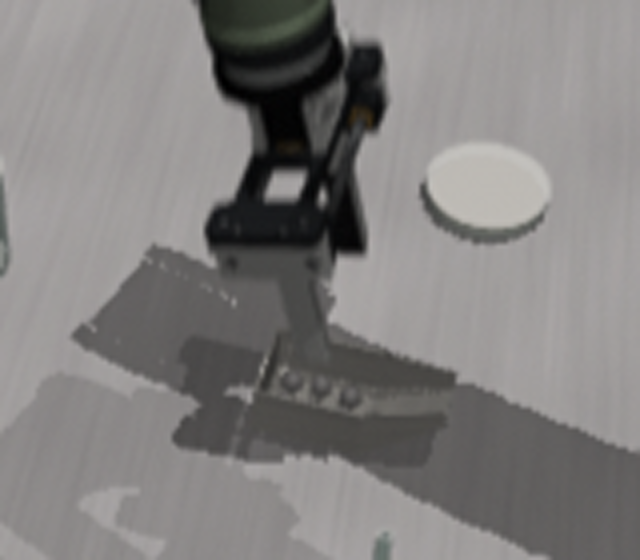

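View pics/a_t.png

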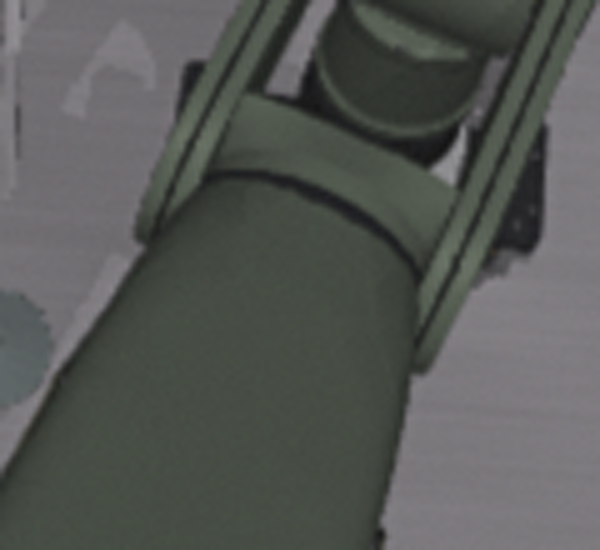

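Run:
```python
from h import *
o,p,r=cur()
for q in ([0,0,0],[0,.047,0],[0,-.047,0],[0,.047,-.09],[0,-.047,-.09],[0,.0,-.097]): print(q,(proj("side",p+r.apply(q))-[270,90])*4)
```

```text
[0, 0, 0] [340.0548 316.135 ]
[0, 0.047, 0] [323.3708 368.1293]
[0, -0.047, 0] [355.9369 266.6397]
[0, 0.047, -0.09] [295.1501 262.838 ]
[0, -0.047, -0.09] [330.9976 160.9373]
[0, 0.0, -0.097] [311.3487 201.831 ]
```

```bash
python3 -m inch '[{"gripper":1,"x":-0.006,"y":0,"z":0.0239,"ax":0,"ay":0,"az":0},{"gripper":1,"x":-0.006,"y":0,"z":0.0239,"ax":0,"ay":0,"az":0},{"gripper":1,"x":-0.006,"y":0,"z":0.0239,"ax":0,"ay":0,"az":0},{"gripper":1,"x":-0.006,"y":0,"z":0.022,"ax":0,"ay":0,"az":0},{"gripper":1,"x":0,"y":0,"z":0,"ax":0,"ay":0,"az":0}]'
python3 - <<'E'
from h import *
to((.501,-.157,.024),174,15)
E
```

```text
time_s: 3.7
eef_pos: [0.4948, -0.1563, 0.0075]
eef_rot: [180.0, -14.9, 174.2]
contact_force: [-0.7, 0.3, 0.1]
grip_width: 0.0938
t 3.7 tcp [ 0.4948 -0.1563  0.0075] rot [179.9703 -14.9471 174.1784] tcp target [ 0.4962 -0.1565  0.0058] w 0.09380940615274187
 shift(tool) [-0.0017 -0.      0.0013] turn(tool) [-0.0003  0.0009  0.003 ] F [-0.6648  0.3413  0.1464] q [ -24.0385   29.3336   92.2165   -4.8137   72.7454 -106.2077]
```

Good; close the gripper.

```bash
python3 -m inch '[{"gripper":0.8,"x":-0.001,"y":0,"z":0.001,"ax":0,"ay":0,"az":0},{"gripper":0.7,"x":0,"y":0,"z":0,"ax":0,"ay":0,"az":0},{"gripper":0.6,"x":0,"y":0,"z":0,"ax":0,"ay":0,"az":0},{"gripper":0.4,"x":0,"y":0,"z":0,"ax":0,"ay":0,"az":0},{"gripper":0.3,"x":0,"y":0,"z":0,"ax":0,"ay":0,"az":0}]'
python3 -m inch '[{"gripper":0,"x":0,"y":0,"z":0,"ax":0,"ay":0,"az":0},{"gripper":0,"x":0,"y":0,"z":0,"ax":0,"ay":0,"az":0},{"gripper":0,"x":0,"y":0,"z":0,"ax":0,"ay":0,"az":0},{"gripper":0,"x":0,"y":0,"z":0,"ax":0,"ay":0,"az":0},{"gripper":0,"x":0,"y":0,"z":0,"ax":0,"ay":0,"az":0}]'
python3 - <<'E'
from h import *
to((.501,-.157,.024),174,15)
E
```

```text
time_s: 4.2
eef_pos: [0.4974, -0.1575, 0.0067]
eef_rot: [-179.9, -14.8, 174.2]
contact_force: [-0.7, 0.5, 3.7]
grip_width: 0.0615
time_s: 4.7
eef_pos: [0.4974, -0.1575, 0.0067]
eef_rot: [-179.9, -14.8, 174.2]
contact_force: [-0.7, 0.1, 5.2]
grip_width: 0.0616
t 4.7 tcp [ 0.4974 -0.1575  0.0067] rot [-179.9417  -14.8174  174.159 ] tcp target [ 0.4962 -0.1565  0.0058] w 0.06159390508766783
 shift(tool) [0.0011 0.0009 0.0012] turn(tool) [-0.0017  0.0032  0.0027] F [-0.6969  0.1338  5.1999] q [ -24.0218   29.575    91.9161   -4.8535   72.6577 -106.1657]
```

```bash
python3 -m inch '[{"gripper":0,"x":0.0026,"y":0,"z":-0.0097,"ax":0,"ay":0,"az":0},{"gripper":0,"x":0.0052,"y":0,"z":-0.0193,"ax":0,"ay":0,"az":0},{"gripper":0,"x":0.0077,"y":0,"z":-0.029,"ax":0,"ay":0,"az":0},{"gripper":0,"x":0.0077,"y":0,"z":-0.029,"ax":0,"ay":0,"az":0},{"gripper":0,"x":0.0077,"y":0,"z":-0.029,"ax":0,"ay":0,"az":0}]'
python3 - <<'E'
from h import *
to((.501,-.157,.024),174,15)
s=robot.grab_frame("side")[:,:,::-1]
crop(s,270,60,430,200,5,"pics/b_s.png")
E
```

```text
time_s: 5.2
eef_pos: [0.4958, -0.1564, 0.1262]
eef_rot: [179.9, -15.0, 174.2]
contact_force: [-0.4, 0.4, -2.9]
grip_width: 0.0616
t 5.2 tcp [ 0.4958 -0.1564  0.1262] rot [179.938  -14.9883 174.182 ] tcp target [ 0.4962 -0.1565  0.0058] w 0.061627253078130675
 shift(tool) [-0.0315 -0.0002  0.1162] turn(tool) [0.0003 0.0002 0.0031] F [-0.433   0.3694 -2.9349] q [ -24.0167   20.5026   88.6081   -4.59     85.1935 -107.2316]
```

View pics/b_s.png

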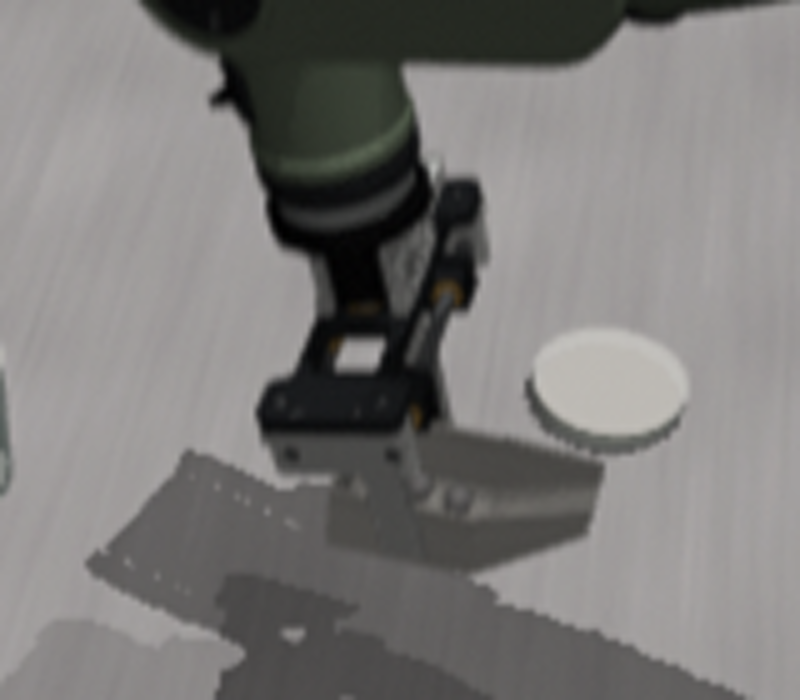

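```bash
python3 -m inch '[{"gripper":0,"x":0.0077,"y":0,"z":-0.029,"ax":0,"ay":0,"az":0},{"gripper":0,"x":0.0077,"y":0,"z":-0.029,"ax":0,"ay":0,"az":0},{"gripper":0,"x":0.0077,"y":0,"z":-0.029,"ax":0,"ay":0,"az":0},{"gripper":0,"x":0.0052,"y":0.005,"z":-0.0193,"ax":0,"ay":0,"az":0},{"gripper":0,"x":0.0026,"y":0.01,"z":-0.0097,"ax":0,"ay":0,"az":0}]'
python3 - <<'E'
from h import *
to(lip2grip((.5835,.1785,.28),197,0),197,15)
o,p,r=cur(); print(r.inv().apply([0,0,1]), r.inv().apply([0,1,0]),r.inv().apply([1,0,0]))
E
```

```text
time_s: 5.75
eef_pos: [0.4986, -0.1423, 0.2468]
eef_rot: [-180.0, -14.8, 174.1]
contact_force: [-0.1, 0.0, -3.1]
grip_width: 0.0619
t 5.75 tcp [ 0.4986 -0.1423  0.2468] rot [-179.9646  -14.7663  174.1015] tcp target [0.663  0.2028 0.2498] w 0.06194592708641036
 shift(tool) [-0.123   0.3601 -0.0358] turn(tool) [ 0.102   0.0039 -0.3862] F [-0.1336  0.0485 -3.0568] q [ -22.6672   14.1813   81.8941   -4.2935   98.0565 -106.8482]
[ 0.2549 -0.0006 -0.967 ] [0.0994 0.9947 0.0256] [-0.9619  0.1026 -0.2536]
```

```bash
python3 -m inch '[{"gripper":0,"x":-0.006,"y":0.018,"z":-0.0018,"ax":0,"ay":0,"az":0},{"gripper":0,"x":-0.0085,"y":0.025,"z":-0.0025,"ax":0,"ay":0,"az":0},{"gripper":0,"x":-0.0085,"y":0.025,"z":-0.0025,"ax":0,"ay":0,"az":0},{"gripper":0,"x":-0.0085,"y":0.025,"z":-0.0025,"ax":0,"ay":0,"az":0},{"gripper":0,"x":-0.0085,"y":0.025,"z":-0.0025,"ax":0,"ay":0,"az":0}]'
python3 -m inch '[{"gripper":0,"x":-0.0085,"y":0.025,"z":-0.0025,"ax":0,"ay":0,"az":0},{"gripper":0,"x":-0.0085,"y":0.025,"z":-0.0025,"ax":0,"ay":0,"az":0},{"gripper":0,"x":-0.0085,"y":0.025,"z":-0.0025,"ax":0,"ay":0,"az":0},{"gripper":0,"x":-0.0085,"y":0.025,"z":-0.0025,"ax":0,"ay":0,"az":0},{"gripper":0,"x":-0.0085,"y":0.025,"z":-0.0025,"ax":0,"ay":0,"az":0}]'
python3 -m inch '[{"gripper":0,"x":-0.0085,"y":0.025,"z":-0.0025,"ax":0,"ay":0,"az":0},{"gripper":0,"x":-0.0085,"y":0.025,"z":-0.0025,"ax":0,"ay":0,"az":0},{"gripper":0,"x":-0.0085,"y":0.025,"z":-0.0025,"ax":0,"ay":0,"az":0},{"gripper":0,"x":-0.006,"y":0.018,"z":-0.0018,"ax":0,"ay":0,"az":0},{"gripper":0,"x":-0.003,"y":0.009,"z":-0.0009,"ax":0,"ay":0,"az":0}]'
python3 -m inch '[{"gripper":0,"x":0,"y":0,"z":0,"ax":0.0204,"ay":0,"az":-0.077},{"gripper":0,"x":0,"y":0,"z":0,"ax":0.0204,"ay":0,"az":-0.077},{"gripper":0,"x":0,"y":0,"z":0,"ax":0.0204,"ay":0,"az":-0.077},{"gripper":0,"x":0,"y":0,"z":0,"ax":0.0204,"ay":0,"az":-0.077},{"gripper":0,"x":0,"y":0,"z":0,"ax":0.0204,"ay":0,"az":-0.077}]'
python3 - <<'E'
from h import *
to(lip2grip((.5835,.1785,.28),197,0),197,15)
s=robot.grab_frame("side")[:,:,::-1]
crop(s,200,100,400,280,4,"pics/c_s.png")
E
```

```text
time_s: 6.25
eef_pos: [0.551, -0.027, 0.2449]
eef_rot: [180.0, -15.1, 174.2]
contact_force: [-0.1, 1.0, -2.0]
grip_width: 0.0616
time_s: 6.75
eef_pos: [0.6076, 0.0927, 0.2457]
eef_rot: [-180.0, -15.1, 174.2]
contact_force: [0.8, 0.0, -1.5]
grip_width: 0.062
time_s: 7.25
eef_pos: [0.6537, 0.191, 0.2463]
eef_rot: [-180.0, -15.1, 174.3]
contact_force: [-0.3, -0.4, -3.1]
grip_width: 0.0621
time_s: 7.75
eef_pos: [0.6537, 0.1885, 0.2474]
eef_rot: [180.0, -15.0, -162.8]
contact_force: [0.3, 0.3, -2.7]
grip_width: 0.0617
t 7.75 tcp [0.6537 0.1885 0.2474] rot [ 179.9591  -15.0465 -162.8357] tcp target [0.663  0.2028 0.2498] w 0.06167815984823916
 shift(tool) [-0.012   0.0109 -0.0057] turn(tool) [-0.     -0.0008  0.0028] F [ 0.3487  0.2874 -2.7272] q [  9.7574  35.1235  52.9574  -1.9614 106.8415 -97.7239]
```

View pics/c_s.png

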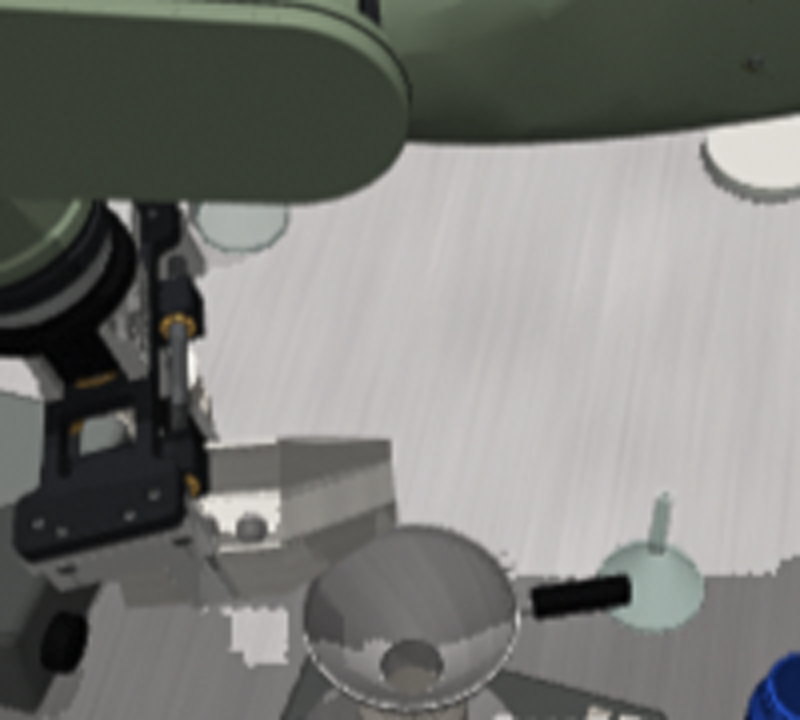

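```bash
python3 -m inch '[{"gripper":0,"x":-0.006,"y":0.0055,"z":-0.003,"ax":0,"ay":-0.1,"az":0},{"gripper":0,"x":-0.006,"y":0.0055,"z":-0.003,"ax":0,"ay":-0.1,"az":0},{"gripper":0,"x":0,"y":0,"z":0,"ax":0,"ay":-0.1,"az":0},{"gripper":0,"x":0,"y":0,"z":0,"ax":0,"ay":-0.1,"az":0},{"gripper":0,"x":0,"y":0,"z":0,"ax":0,"ay":-0.1,"az":0}]'
python3 - <<'E'
from h import *
to(lip2grip((.5835,.1785,.203),197,28.6),197,15-28.6)
E
```

```text
time_s: 8.3
eef_pos: [0.6628, 0.2028, 0.2518]
eef_rot: [179.9, 13.9, -163.1]
contact_force: [-0.6, 0.7, -2.5]
grip_width: 0.0619
t 8.3 tcp [0.6628 0.2028 0.2518] rot [ 179.9375   13.8855 -163.13  ] tcp target [0.6671 0.2041 0.2163] w 0.06191147257032712
 shift(tool) [ 0.0041 -0.0001  0.0355] turn(tool) [ 0.0006  0.005  -0.0022] F [-0.6032  0.7002 -2.5221] q [  8.8904  14.7658  80.444    2.084   71.0541 -98.4265]
```

```bash
python3 -m inch '[{"gripper":0,"x":0.0014,"y":0,"z":0.012,"ax":0,"ay":0,"az":0},{"gripper":0,"x":0.0014,"y":0,"z":0.012,"ax":0,"ay":0,"az":0},{"gripper":0,"x":0.0014,"y":0,"z":0.0115,"ax":0,"ay":0,"az":0},{"gripper":0,"x":0,"y":0,"z":0,"ax":0,"ay":0,"az":0},{"gripper":0,"x":0,"y":0,"z":0,"ax":0,"ay":0,"az":0}]'
python3 - <<'E'
from h import *
to(lip2grip((.5835,.1785,.203),197,28.6),197,15-28.6)
print(proj("side",(.5835,.1785,.203)),proj("top",(.5835,.1785,.203)))
s=robot.grab_frame("side")[:,:,::-1];t=robot.grab_frame("top")[:,:,::-1]
crop(s,200,160,380,300,4,"pics/d_s.png");crop(t,180,130,340,270,4,"pics/d_t.png")
E
```

```text
time_s: 8.8
eef_pos: [0.6683, 0.2045, 0.2155]
eef_rot: [180.0, 13.6, -163.0]
contact_force: [0.8, -0.5, -2.2]
grip_width: 0.0617
t 8.8 tcp [0.6683 0.2045 0.2155] rot [ 179.957    13.6368 -163.0351] tcp target [0.6671 0.2041 0.2163] w 0.06169054905132631
 shift(tool) [ 0.001  -0.     -0.0011] turn(tool) [ 0.0006  0.0006 -0.0006] F [ 0.809  -0.5319 -2.1683] q [  8.9789  17.0145  81.8628   2.0759  67.6324 -98.5541]
[292.0478 248.3124] [244.5895 191.3509]
```

View pics/d_s.png

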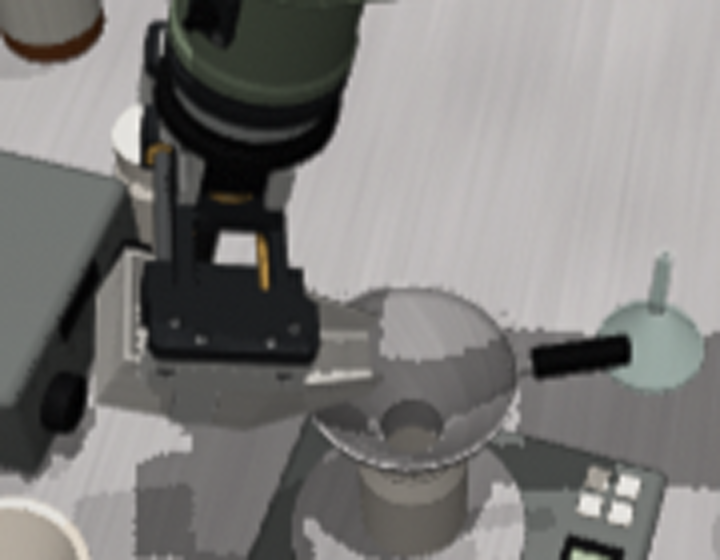

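View pics/d_t.png

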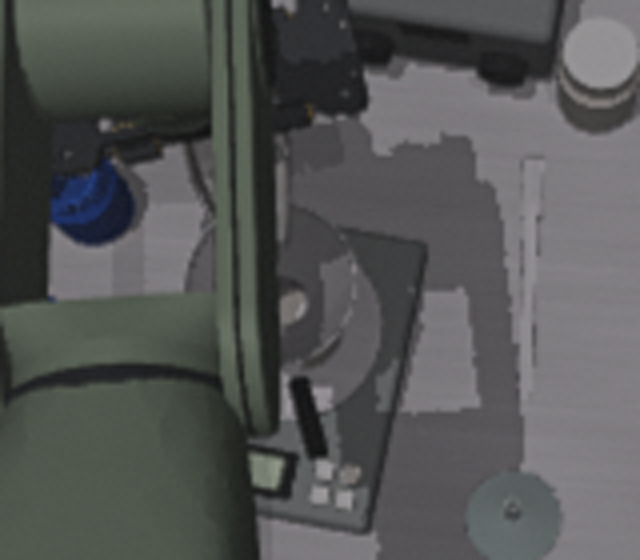

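Run:
```python
from h import *
a=np.radians(15)
# level scoop, yaw 0: lip rel grip world
w=np.array([.088,0,.012]); Rt=toolR(0,15); L=Rt.inv().apply(w)-[0,0,robot.pinch_z]
print(L)
for d in (.02,.03,.05): print(d,L-R.from_rotvec([0,-d,0]).apply(L))
```

```text
[ 0.0881  0.     -0.0076]
0.02 [-0.0001  0.     -0.0018]
0.03 [-0.0002  0.     -0.0026]
0.05 [-0.0003 -0.     -0.0044]
```

```bash
python3 -m inch '[{"gripper":0,"x":-0.0001,"y":0,"z":-0.0018,"ax":0,"ay":-0.02,"az":0},{"gripper":0,"x":-0.0001,"y":0,"z":-0.0018,"ax":0,"ay":-0.02,"az":0},{"gripper":0,"x":-0.0001,"y":0,"z":-0.0018,"ax":0,"ay":-0.02,"az":0},{"gripper":0,"x":-0.0001,"y":0,"z":-0.0018,"ax":0,"ay":-0.02,"az":0},{"gripper":0,"x":-0.0001,"y":0,"z":-0.0018,"ax":0,"ay":-0.02,"az":0}]'
python3 -m inch '[{"gripper":0,"x":-0.0001,"y":0,"z":-0.0018,"ax":0,"ay":-0.02,"az":0},{"gripper":0,"x":-0.0001,"y":0,"z":-0.0018,"ax":0,"ay":-0.02,"az":0},{"gripper":0,"x":-0.0001,"y":0,"z":-0.0018,"ax":0,"ay":-0.02,"az":0},{"gripper":0,"x":-0.0001,"y":0,"z":-0.0018,"ax":0,"ay":-0.02,"az":0},{"gripper":0,"x":-0.0001,"y":0,"z":-0.0018,"ax":0,"ay":-0.02,"az":0}]'
python3 - <<'E'
from h import *
to(lip2grip((.5835,.1785,.203),197,40),197,15-40)
s=robot.grab_frame("side")[:,:,::-1]
crop(s,200,160,380,300,4,"pics/e_s.png")
E
```

```text
time_s: 9.4
eef_pos: [0.6656, 0.2037, 0.2261]
eef_rot: [180.0, 19.6, -163.0]
contact_force: [-0.3, 0.0, -2.7]
grip_width: 0.0615
time_s: 9.9
eef_pos: [0.663, 0.2029, 0.2343]
eef_rot: [180.0, 25.3, -163.0]
contact_force: [0.7, -0.5, -2.8]
grip_width: 0.0616
t 9.9 tcp [0.663  0.2029 0.2343] rot [ 179.9744   25.3033 -163.0267] tcp target [0.6629 0.2028 0.2333] w 0.061560569497860936
 shift(tool) [ 0.0005 -0.0001  0.0008] turn(tool) [ 0.0002  0.0053 -0.0004] F [ 0.6575 -0.4984 -2.7723] q [   7.9499    8.6648   92.5126    4.7908   53.893  -100.9977]
```

View pics/e_s.png

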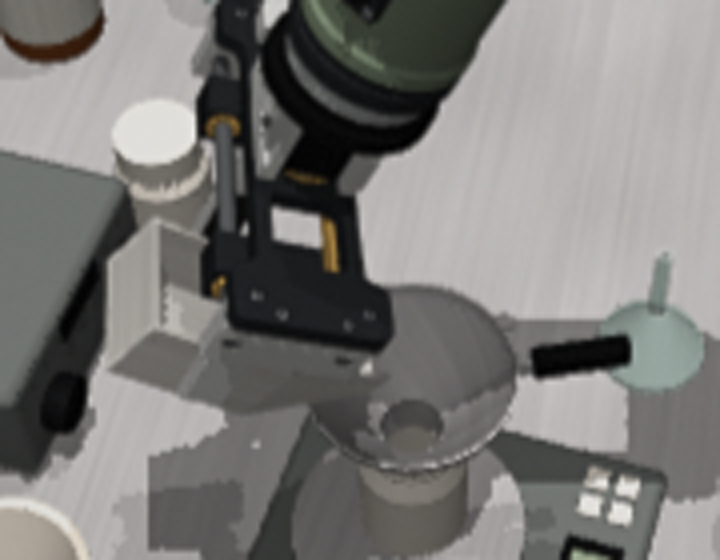

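```bash
python3 -m inch '[{"gripper":0,"x":-0.0001,"y":0,"z":-0.0018,"ax":0,"ay":-0.02,"az":0},{"gripper":0,"x":-0.0001,"y":0,"z":-0.0018,"ax":0,"ay":-0.02,"az":0},{"gripper":0,"x":-0.0001,"y":0,"z":-0.0018,"ax":0,"ay":-0.02,"az":0},{"gripper":0,"x":-0.0001,"y":0,"z":-0.0018,"ax":0,"ay":-0.02,"az":0},{"gripper":0,"x":-0.0001,"y":0,"z":-0.0018,"ax":0,"ay":-0.02,"az":0}]'
python3 - <<'E'
from h import *
to(lip2grip((.5835,.1785,.203),197,45.4),197,15-45.4)
s=robot.grab_frame("side")[:,:,::-1]
crop(s,200,160,380,300,4,"pics/f_s.png")
E
```

```text
time_s: 10.45
eef_pos: [0.6596, 0.2018, 0.2428]
eef_rot: [180.0, 31.1, -163.0]
contact_force: [-0.0, 0.2, -2.3]
grip_width: 0.0621
t 10.45 tcp [0.6596 0.2018 0.2428] rot [ 179.9827   31.0676 -163.0221] tcp target [0.6599 0.2018 0.241 ] w 0.0621163406883058
 shift(tool) [ 0.0008 -0.0001  0.0017] turn(tool) [ 0.0001  0.0117 -0.0003] F [-0.004   0.2237 -2.2557] q [   7.3487    4.9059   97.6406    6.8075   46.9488 -102.9277]
```

View pics/f_s.png

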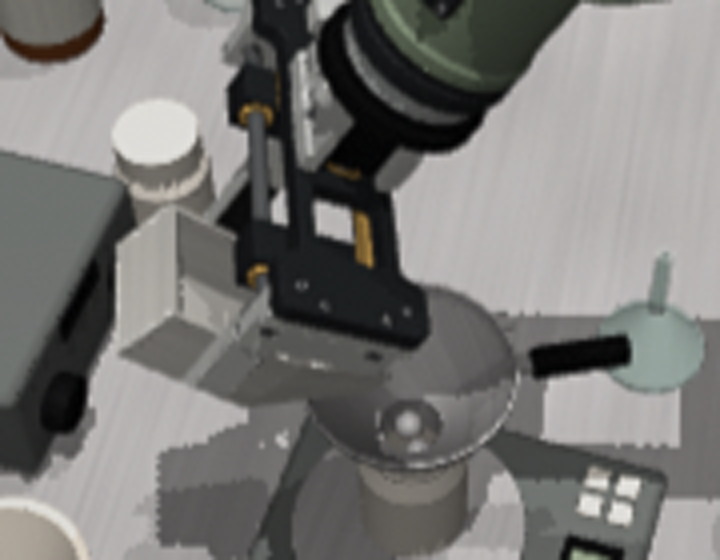

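```bash
python3 -m inch '[{"gripper":0,"x":0,"y":0,"z":0,"ax":0,"ay":0,"az":0},{"gripper":0,"x":0,"y":0,"z":0,"ax":0,"ay":0,"az":0},{"gripper":0,"x":-0.0001,"y":0,"z":-0.0018,"ax":0,"ay":-0.02,"az":0},{"gripper":0,"x":-0.0001,"y":0,"z":-0.0018,"ax":0,"ay":-0.02,"az":0},{"gripper":0,"x":-0.0001,"y":0,"z":-0.0018,"ax":0,"ay":-0.02,"az":0}]'
python3 -m inch '[{"gripper":0,"x":-0.0001,"y":0,"z":-0.0018,"ax":0,"ay":-0.02,"az":0},{"gripper":0,"x":-0.0001,"y":0,"z":-0.0018,"ax":0,"ay":-0.02,"az":0},{"gripper":0,"x":-0.0001,"y":0,"z":-0.0018,"ax":0,"ay":-0.02,"az":0},{"gripper":0,"x":-0.0001,"y":0,"z":-0.0018,"ax":0,"ay":-0.02,"az":0},{"gripper":0,"x":-0.0001,"y":0,"z":-0.0018,"ax":0,"ay":-0.02,"az":0}]'
python3 - <<'E'
from h import *
to(lip2grip((.5835,.1785,.203),197,55),197,15-55)
s=robot.grab_frame("side")[:,:,::-1]
crop(s,200,160,380,300,4,"pics/g_s.png")
E
```

```text
time_s: 11.0
eef_pos: [0.6569, 0.2011, 0.247]
eef_rot: [180.0, 34.5, -163.0]
contact_force: [-0.3, -0.2, -1.4]
grip_width: 0.0615
time_s: 11.5
eef_pos: [0.6522, 0.1996, 0.2548]
eef_rot: [180.0, 40.2, -163.0]
contact_force: [0.9, 0.4, -1.8]
grip_width: 0.0619
t 11.5 tcp [0.6522 0.1996 0.2548] rot [ 179.9717   40.2054 -163.0348] tcp target [0.6527 0.1997 0.2538] w 0.061929547431956666
 shift(tool) [ 0.0002 -0.0001  0.0011] turn(tool) [ 0.0001  0.0036 -0.0005] F [ 0.9348  0.449  -1.7801] q [   6.2511   -0.5283  105.7337   11.9229   35.6793 -107.9555]
```

View pics/g_s.png

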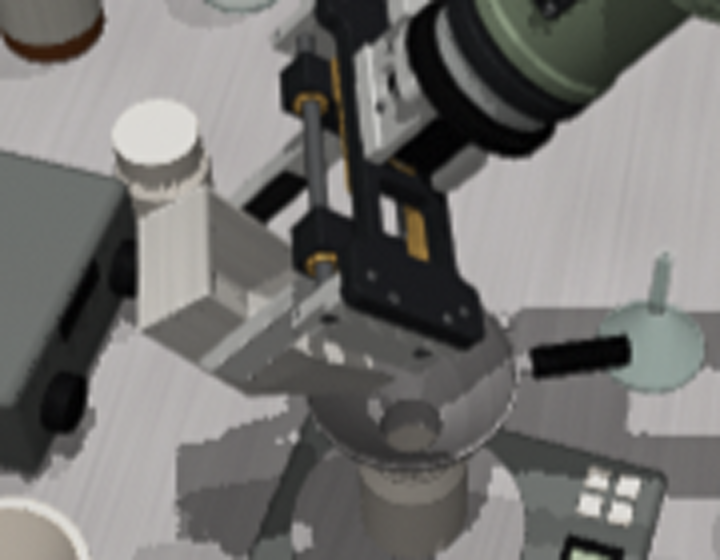

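```bash
python3 -m inch '[{"gripper":0,"x":-0.0002,"y":0,"z":-0.0026,"ax":0,"ay":-0.03,"az":0},{"gripper":0,"x":-0.0002,"y":0,"z":-0.0026,"ax":0,"ay":-0.03,"az":0},{"gripper":0,"x":-0.0002,"y":0,"z":-0.0026,"ax":0,"ay":-0.03,"az":0},{"gripper":0,"x":-0.0002,"y":0,"z":-0.0026,"ax":0,"ay":-0.03,"az":0},{"gripper":0,"x":-0.0002,"y":0,"z":-0.0026,"ax":0,"ay":-0.03,"az":0}]'
python3 -m inch '[{"gripper":0,"x":0,"y":0,"z":0,"ax":0,"ay":0,"az":0},{"gripper":0,"x":0,"y":0,"z":0,"ax":0,"ay":0,"az":0},{"gripper":0,"x":0,"y":0,"z":0,"ax":0,"ay":0,"az":0},{"gripper":0,"x":0,"y":0,"z":0,"ax":0,"ay":0,"az":0},{"gripper":0,"x":0,"y":0,"z":0,"ax":0,"ay":0,"az":0}]'
python3 - <<'E'
from h import *
to(lip2grip((.5835,.1785,.203),197,63),197,15-63)
s=robot.grab_frame("side")[:,:,::-1]
crop(s,200,160,380,300,4,"pics/i_s.png")
E
```

```text
time_s: 12.05
eef_pos: [0.6444, 0.1971, 0.265]
eef_rot: [180.0, 48.8, -163.0]
contact_force: [0.0, -0.2, -0.9]
grip_width: 0.062
time_s: 12.55
eef_pos: [0.6448, 0.1973, 0.265]
eef_rot: [180.0, 48.7, -163.0]
contact_force: [-0.1, 0.0, -1.8]
grip_width: 0.062
t 12.55 tcp [0.6448 0.1973 0.265 ] rot [ 179.9783   48.722  -163.0268] tcp target [0.6453 0.1974 0.2634] w 0.0620073016024165
 shift(tool) [ 0.0009 -0.      0.0015] turn(tool) [ 0.      0.0126 -0.0003] F [-0.1184  0.0057 -1.8407] q [   5.0989   -4.6264  112.8553   21.3487   25.2008 -117.3745]
```

View pics/i_s.png

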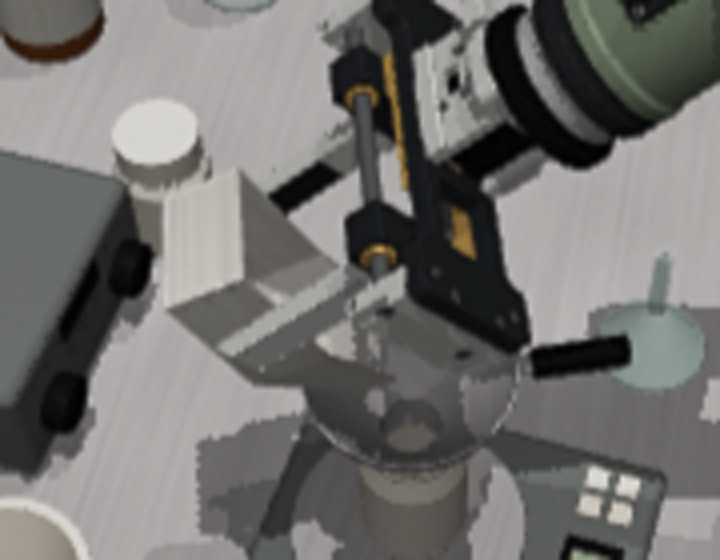

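```bash
python3 -m inch '[{"gripper":0,"x":0.0006,"y":0,"z":0.0053,"ax":0,"ay":0.06,"az":0},{"gripper":0,"x":0.0006,"y":0,"z":0.0053,"ax":0,"ay":0.06,"az":0},{"gripper":0,"x":0.0006,"y":0,"z":0.0053,"ax":0,"ay":0.06,"az":0},{"gripper":0,"x":0.0006,"y":0,"z":0.0053,"ax":0,"ay":0.06,"az":0},{"gripper":0,"x":0.0006,"y":0,"z":0.0053,"ax":0,"ay":0.06,"az":0}]'
python3 -m inch '[{"gripper":0,"x":0.0006,"y":0,"z":0.0053,"ax":0,"ay":0.06,"az":0},{"gripper":0,"x":0.0006,"y":0,"z":0.0053,"ax":0,"ay":0.06,"az":0},{"gripper":0,"x":0.0006,"y":0,"z":0.0053,"ax":0,"ay":0.06,"az":0},{"gripper":0,"x":0.0006,"y":0,"z":0.0053,"ax":0,"ay":0.06,"az":0},{"gripper":0,"x":0.0006,"y":0,"z":0.0053,"ax":0,"ay":0.06,"az":0}]'
python3 - <<'E'
from h import *
to(lip2grip((.5835,.1785,.28),197,29),197,15-29)
E
```

```text
time_s: 13.1
eef_pos: [0.6596, 0.2018, 0.2433]
eef_rot: [180.0, 31.4, -163.0]
contact_force: [0.6, -0.3, -1.1]
grip_width: 0.0614
time_s: 13.6
eef_pos: [0.6677, 0.2043, 0.2179]
eef_rot: [180.0, 14.3, -163.0]
contact_force: [-0.5, -0.0, -0.9]
grip_width: 0.0621
t 13.6 tcp [0.6677 0.2043 0.2179] rot [ 179.9843   14.2553 -163.0252] tcp target [0.667  0.204  0.2939] w 0.06213257515865544
 shift(tool) [-0.018  -0.0001 -0.0738] turn(tool) [ 0.0002  0.0045 -0.0004] F [-0.5399 -0.0325 -0.9154] q [  8.942   16.4479  82.4035   2.1584  67.0444 -98.6308]
```

Raise, and untilt to level; then look.

```bash
python3 -m inch '[{"gripper":0,"x":-0.009,"y":0,"z":-0.037,"ax":0,"ay":0,"az":0},{"gripper":0,"x":-0.009,"y":0,"z":-0.037,"ax":0,"ay":0,"az":0},{"gripper":0,"x":0,"y":0,"z":0,"ax":0,"ay":0.13,"az":0},{"gripper":0,"x":0,"y":0,"z":0,"ax":0,"ay":0.13,"az":0},{"gripper":0,"x":0,"y":0,"z":0,"ax":0,"ay":0.13,"az":0}]'
python3 - <<'E'
from h import *
to((.500,-.157,.28),174,15)
s=robot.grab_frame("side")[:,:,::-1]
crop(s,160,100,380,300,3.6,"pics/j_s.png")
E
```

```text
time_s: 14.1
eef_pos: [0.6672, 0.2041, 0.2964]
eef_rot: [-180.0, -8.0, -163.0]
contact_force: [0.3, 0.4, -1.0]
grip_width: 0.0619
t 14.1 tcp [0.6672 0.2041 0.2964] rot [-179.9889   -8.0017 -163.0269] tcp target [ 0.4952 -0.1565  0.2618] w 0.06188098946485842
 shift(tool) [ 0.2623 -0.2947  0.0718] turn(tool) [-0.0802  0.1205  0.3931] F [ 0.3238  0.3876 -1.0395] q [ 10.3721  30.8535  52.8102  -0.9575 104.2824 -96.7735]
```

View pics/j_s.png

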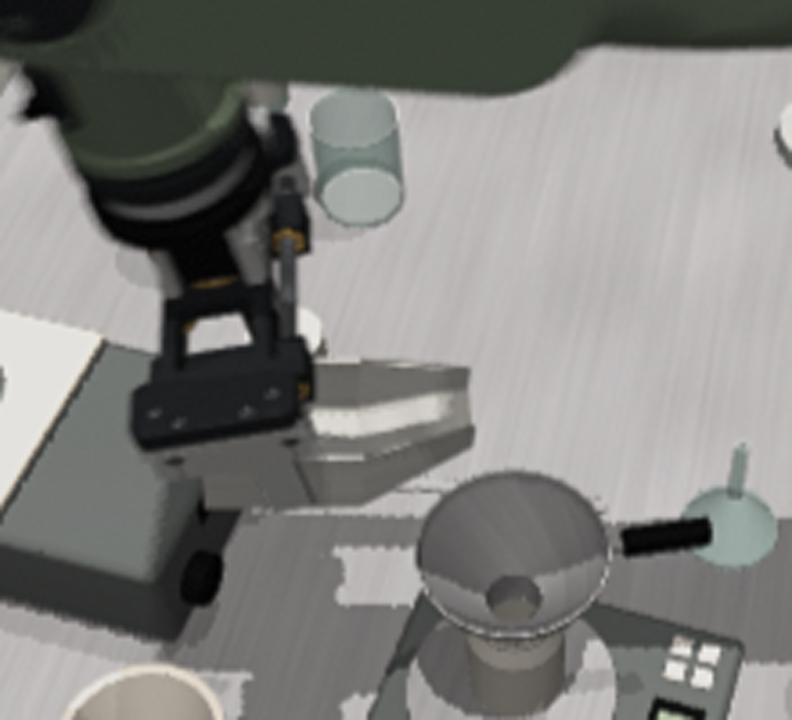

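```bash
python3 -m inch '[{"gripper":0,"x":0.0262,"y":-0.0295,"z":0.007,"ax":0,"ay":0,"az":0},{"gripper":0,"x":0.0262,"y":-0.0295,"z":0.007,"ax":0,"ay":0,"az":0},{"gripper":0,"x":0.0262,"y":-0.0295,"z":0.007,"ax":0,"ay":0,"az":0},{"gripper":0,"x":0.0262,"y":-0.0295,"z":0.007,"ax":0,"ay":0,"az":0},{"gripper":0,"x":0.0262,"y":-0.0295,"z":0.007,"ax":0,"ay":0,"az":0}]'
python3 -m inch '[{"gripper":0,"x":0.0262,"y":-0.0295,"z":0.007,"ax":0,"ay":0,"az":0},{"gripper":0,"x":0.0262,"y":-0.0295,"z":0.007,"ax":0,"ay":0,"az":0},{"gripper":0,"x":0.0262,"y":-0.0295,"z":0.007,"ax":0,"ay":0,"az":0},{"gripper":0,"x":0.0262,"y":-0.0295,"z":0.007,"ax":0,"ay":0,"az":0},{"gripper":0,"x":0.0262,"y":-0.0295,"z":0.007,"ax":0,"ay":0,"az":0}]'
python3 -m inch '[{"gripper":0,"x":0,"y":0,"z":0,"ax":-0.016,"ay":0.024,"az":0.079},{"gripper":0,"x":0,"y":0,"z":0,"ax":-0.016,"ay":0.024,"az":0.079},{"gripper":0,"x":0,"y":0,"z":0,"ax":-0.016,"ay":0.024,"az":0.079},{"gripper":0,"x":0,"y":0,"z":0,"ax":-0.016,"ay":0.024,"az":0.079},{"gripper":0,"x":0,"y":0,"z":0,"ax":-0.016,"ay":0.024,"az":0.079}]'
python3 - <<'E'
from h import *
to((.502,-.157,.05),174,15)
E
```

```text
time_s: 14.65
eef_pos: [0.5801, 0.0223, 0.2772]
eef_rot: [-180.0, -7.8, -163.0]
contact_force: [0.8, -0.7, -1.4]
grip_width: 0.0618
time_s: 15.15
eef_pos: [0.4944, -0.1581, 0.261]
eef_rot: [-179.9, -7.8, -163.0]
contact_force: [0.5, -0.2, -0.8]
grip_width: 0.0618
time_s: 15.65
eef_pos: [0.4953, -0.1569, 0.2609]
eef_rot: [-180.0, -14.9, 173.7]
contact_force: [0.7, -0.0, -1.6]
grip_width: 0.0618
t 15.65 tcp [ 0.4953 -0.1569  0.2609] rot [-179.9515  -14.8516  173.7161] tcp target [ 0.4972 -0.1565  0.0318] w 0.061768857319342625
 shift(tool) [-0.0604  0.0008  0.221 ] turn(tool) [ 0.0004  0.0026 -0.0048] F [ 0.7416 -0.0202 -1.609 ] q [ -24.1085   13.848    80.6655   -4.6112   99.6095 -108.0376]
```

```bash
python3 -m inch '[{"gripper":0,"x":-0.012,"y":0,"z":0.044,"ax":0,"ay":0,"az":0},{"gripper":0,"x":-0.012,"y":0,"z":0.044,"ax":0,"ay":0,"az":0},{"gripper":0,"x":-0.012,"y":0,"z":0.044,"ax":0,"ay":0,"az":0},{"gripper":0,"x":-0.012,"y":0,"z":0.044,"ax":0,"ay":0,"az":0},{"gripper":0,"x":-0.008,"y":0,"z":0.03,"ax":0,"ay":0,"az":0}]'
python3 - <<'E'
from h import *
to((.502,-.157,.0255),174,15)
E
```

```text
time_s: 16.15
eef_pos: [0.4944, -0.1562, 0.0444]
eef_rot: [180.0, -15.0, 173.9]
contact_force: [-0.8, -0.3, -1.1]
grip_width: 0.0619
t 16.15 tcp [ 0.4944 -0.1562  0.0444] rot [179.9555 -15.0105 173.9169] tcp target [ 0.4972 -0.1565  0.0073] w 0.061943784140800734
 shift(tool) [-0.0123 -0.0001  0.0351] turn(tool) [ 0.0012 -0.0002 -0.0014] F [-0.7668 -0.285  -1.0914] q [ -24.0761   26.2505   91.541    -4.6744   76.5723 -106.328 ]
```

```bash
python3 -m inch '[{"gripper":0,"x":-0.004,"y":0,"z":0.011,"ax":0,"ay":0,"az":0},{"gripper":0,"x":-0.004,"y":0,"z":0.011,"ax":0,"ay":0,"az":0},{"gripper":0,"x":-0.002,"y":0,"z":0.006,"ax":0,"ay":0,"az":0},{"gripper":0,"x":-0.002,"y":0,"z":0.006,"ax":0,"ay":0,"az":0},{"gripper":0,"x":0,"y":0,"z":0,"ax":0,"ay":0,"az":0}]'
python3 - <<'E'
from h import *
to((.502,-.157,.0255),174,15)
E
```

```text
time_s: 16.65
eef_pos: [0.4992, -0.1575, 0.0121]
eef_rot: [-180.0, -14.9, 173.9]
contact_force: [0.1, 0.1, -0.5]
grip_width: 0.0619
t 16.65 tcp [ 0.4992 -0.1575  0.0121] rot [-179.9754  -14.9149  173.9058] tcp target [ 0.4972 -0.1565  0.0073] w 0.061881986300848374
 shift(tool) [0.0008 0.0008 0.0051] turn(tool) [-0.      0.0015 -0.0016] F [ 0.0629  0.0859 -0.5016] q [ -23.987    29.3553   91.4787   -4.7569   73.4363 -105.9683]
```

```bash
python3 -m inch '[{"gripper":0,"x":-0.0004,"y":0,"z":0.0015,"ax":0,"ay":0,"az":0},{"gripper":0,"x":-0.0004,"y":0,"z":0.0015,"ax":0,"ay":0,"az":0},{"gripper":0,"x":-0.0003,"y":0,"z":0.001,"ax":0,"ay":0,"az":0},{"gripper":0,"x":-0.0003,"y":0,"z":0.001,"ax":0,"ay":0,"az":0},{"gripper":0,"x":0,"y":0,"z":0,"ax":0,"ay":0,"az":0}]'
python3 - <<'E'
from h import *
to((.502,-.157,.0255),174,15)
E
```

```text
time_s: 17.15
eef_pos: [0.4988, -0.1574, 0.0068]
eef_rot: [-180.0, -15.0, 173.9]
contact_force: [0.2, 0.2, 0.6]
grip_width: 0.0622
t 17.15 tcp [ 0.4988 -0.1574  0.0068] rot [-179.9881  -14.9685  173.9066] tcp target [ 0.4972 -0.1565  0.0073] w 0.062164370074265264
 shift(tool) [ 0.0018  0.0007 -0.    ] turn(tool) [ 0.0002  0.0005 -0.0016] F [0.2389 0.1797 0.6171] q [ -23.9878   29.8086   91.5642   -4.7734   72.9542 -105.9222]
```

```bash
python3 -m inch '[{"gripper":0.75,"x":0,"y":0,"z":0,"ax":0,"ay":0,"az":0},{"gripper":0.85,"x":0,"y":0,"z":0,"ax":0,"ay":0,"az":0},{"gripper":1,"x":0,"y":0,"z":0,"ax":0,"ay":0,"az":0},{"gripper":1,"x":0,"y":0,"z":0,"ax":0,"ay":0,"az":0},{"gripper":1,"x":0,"y":0,"z":0,"ax":0,"ay":0,"az":0}]'
python3 -m inch '[{"gripper":1,"x":0.0026,"y":0,"z":-0.0097,"ax":0,"ay":0,"az":0},{"gripper":1,"x":0.008,"y":0,"z":-0.029,"ax":0,"ay":0,"az":0},{"gripper":1,"x":0.0124,"y":0,"z":-0.0483,"ax":0,"ay":0,"az":0},{"gripper":1,"x":0.0124,"y":0,"z":-0.0483,"ax":0,"ay":0,"az":0},{"gripper":1,"x":0.0124,"y":0,"z":-0.0483,"ax":0,"ay":0,"az":0}]'
python3 - <<'E'
from h import *
to((.482,.142,.28),180,0)
s=robot.grab_frame("side")[:,:,::-1];t=robot.grab_frame("top")[:,:,::-1]
cv2.imwrite("pics/k_s.png",s)
crop(t,200,150,420,300,3.6,"pics/k_t.png")
E
```

```text
time_s: 17.65
eef_pos: [0.4986, -0.1573, 0.0065]
eef_rot: [-180.0, -15.0, 173.9]
contact_force: [0.1, -0.1, -0.8]
grip_width: 0.0936
time_s: 18.15
eef_pos: [0.4996, -0.1573, 0.1988]
eef_rot: [-180.0, -15.0, 173.9]
contact_force: [0.7, 0.1, -0.0]
grip_width: 0.094
t 18.15 tcp [ 0.4996 -0.1573  0.1988] rot [-179.9966  -14.9767  173.9086] tcp target [0.482  0.142  0.2612] w 0.09402741494980221
 shift(tool) [ 0.0637  0.2957 -0.0476] turn(tool) [ 0.0138 -0.2611 -0.1057] F [ 0.659   0.1056 -0.0483] q [ -23.9496   16.9367   84.2193   -4.5554   93.1185 -107.5367]
```

View pics/k_s.png

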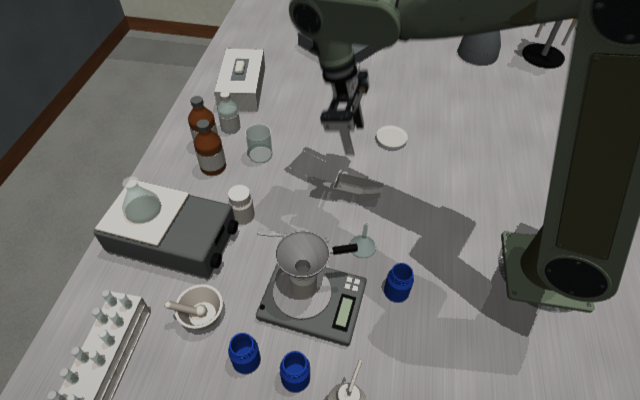

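View pics/k_t.png

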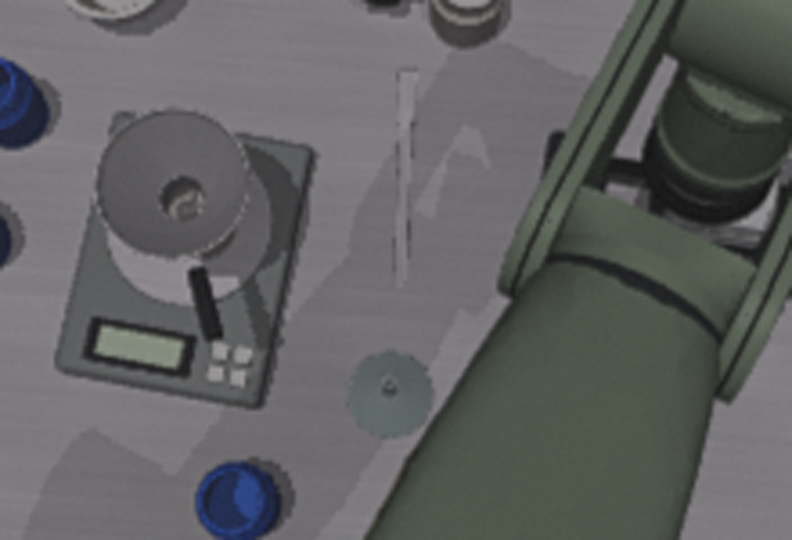

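```bash
python3 -m inch '[{"gripper":1,"x":0.0124,"y":0,"z":-0.0483,"ax":0,"ay":0,"az":0},{"gripper":1,"x":0.0062,"y":0,"z":-0.024,"ax":0,"ay":-0.131,"az":0},{"gripper":1,"x":0,"y":0,"z":0,"ax":0,"ay":-0.13,"az":0},{"gripper":1,"x":0,"y":0,"z":0,"ax":0,"ay":0,"az":-0.15},{"gripper":1,"x":0,"y":0,"z":0,"ax":0,"ay":0,"az":-0.15}]'
python3 - <<'E'
from h import *
to((.4855,.1438,.265),200,0)
t=robot.grab_frame("top")[:,:,::-1]
crop(t,200,150,420,300,3.6,"pics/l_t.png")
E
```

```text
time_s: 18.75
eef_pos: [0.4993, -0.1571, 0.2713]
eef_rot: [-180.0, -0.0, -168.6]
contact_force: [-0.1, -0.3, 0.7]
grip_width: 0.094
t 18.75 tcp [ 0.4993 -0.1571  0.2713] rot [-179.9868   -0.0051 -168.5799] tcp target [0.4855 0.1438 0.2462] w 0.09399489274712264
 shift(tool) [-0.0461  0.2977  0.025 ] turn(tool) [-0.0002 -0.0001 -0.1497] F [-0.0816 -0.3228  0.7434] q [ -26.9363    2.9221   90.5243   -0.0135   86.5493 -128.3556]
```

```bash
python3 -m inch '[{"gripper":1,"x":-0.0058,"y":0.0372,"z":0,"ax":0,"ay":0,"az":0},{"gripper":1,"x":-0.0058,"y":0.0372,"z":0,"ax":0,"ay":0,"az":0},{"gripper":1,"x":-0.0058,"y":0.0372,"z":0,"ax":0,"ay":0,"az":0},{"gripper":1,"x":-0.0058,"y":0.0372,"z":0,"ax":0,"ay":0,"az":0},{"gripper":1,"x":-0.0058,"y":0.0372,"z":0,"ax":0,"ay":0,"az":0}]'
python3 -m inch '[{"gripper":1,"x":-0.0058,"y":0.0372,"z":0,"ax":0,"ay":0,"az":0},{"gripper":1,"x":-0.0058,"y":0.0372,"z":0,"ax":0,"ay":0,"az":0},{"gripper":1,"x":-0.0058,"y":0.0372,"z":0,"ax":0,"ay":0,"az":0},{"gripper":1,"x":0,"y":0,"z":0,"ax":0,"ay":0,"az":-0.075},{"gripper":1,"x":0,"y":0,"z":0,"ax":0,"ay":0,"az":-0.075}]'
python3 - <<'E'
from h import *
to((.4855,.1438,.215),200,0)
s=robot.grab_frame("side")[:,:,::-1]
cv2.imwrite("pics/m_s.png",s)
E
```

```text
time_s: 19.3
eef_pos: [0.4929, 0.0321, 0.2707]
eef_rot: [180.0, -0.1, -169.1]
contact_force: [1.7, -0.1, -0.4]
grip_width: 0.0937
time_s: 19.8
eef_pos: [0.4884, 0.1449, 0.2705]
eef_rot: [180.0, -0.1, -160.1]
contact_force: [-0.0, 0.1, -0.5]
grip_width: 0.0942
t 19.8 tcp [0.4884 0.1449 0.2705] rot [ 179.9776   -0.0837 -160.1168] tcp target [0.4855 0.1438 0.1962] w 0.09424647711405457
 shift(tool) [ 0.003  -0.0001  0.0743] turn(tool) [ 0.0004 -0.0015 -0.002 ] F [-0.0374  0.1475 -0.4824] q [   6.7839    1.2442   92.3475    0.0028   86.4948 -103.0995]
```

View pics/m_s.png

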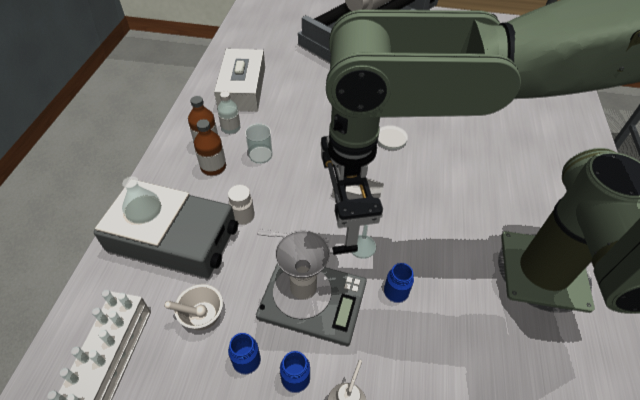

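Run:
```python
from h import *
t=robot.grab_frame("top")[:,:,::-1]
crop(t,200,150,420,300,3.6,"pics/n_t.png")
```

```text
(no output)
```

View pics/n_t.png

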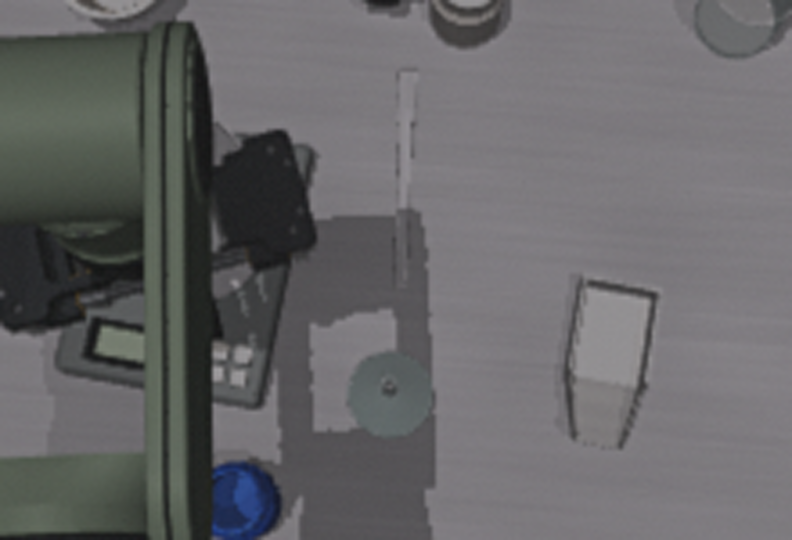

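```bash
python3 -m inch '[{"gripper":1,"x":0.0035,"y":-0.0015,"z":0.0186,"ax":0,"ay":0,"az":0},{"gripper":1,"x":0,"y":0,"z":0.0186,"ax":0,"ay":0,"az":0},{"gripper":1,"x":0,"y":0,"z":0.0186,"ax":0,"ay":0,"az":0},{"gripper":0.6,"x":0,"y":0,"z":0.0186,"ax":0,"ay":0,"az":0},{"gripper":0.5,"x":0,"y":0,"z":0,"ax":0,"ay":0,"az":0}]'
python3 - <<'E'
from h import *
to((.4855,.1423,.175),200,0)
s=robot.grab_frame("side")[:,:,::-1]
crop(s,250,150,410,290,4.2,"pics/o_s.png")
E
```

```text
time_s: 20.4
eef_pos: [0.4837, 0.1403, 0.1935]
eef_rot: [179.9, -0.4, -160.5]
contact_force: [0.4, -0.9, 0.2]
grip_width: 0.081
t 20.4 tcp [0.4837 0.1403 0.1935] rot [ 179.8978   -0.4048 -160.5048] tcp target [0.4855 0.1423 0.1562] w 0.08103309312771127
 shift(tool) [-0.0026  0.0012  0.0372] turn(tool) [ 0.0018 -0.0071 -0.0088] F [ 0.3966 -0.8726  0.1806] q [   6.3134    4.0138   98.6461    0.0073   77.7575 -103.183 ]
```

View pics/o_s.png

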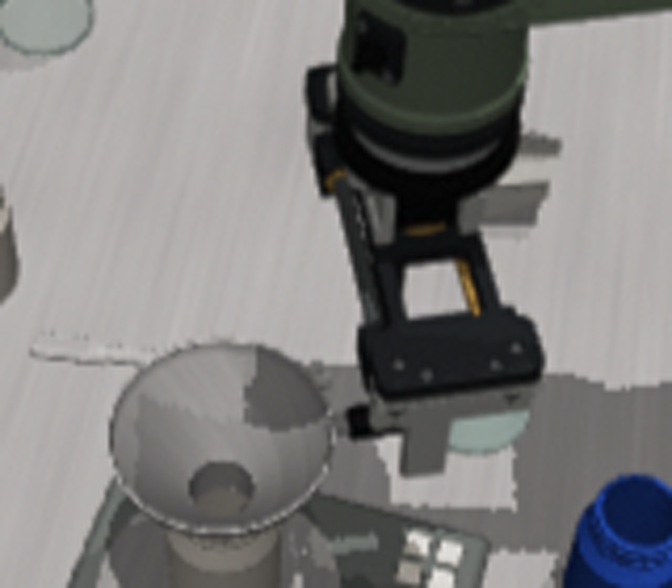

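```bash
python3 -m inch '[{"gripper":0.6,"x":-0.0025,"y":0.001,"z":0.0124,"ax":0.002,"ay":-0.007,"az":0},{"gripper":0.6,"x":0,"y":0,"z":0.0124,"ax":0,"ay":0,"az":0},{"gripper":0.6,"x":0,"y":0,"z":0.0124,"ax":0,"ay":0,"az":0},{"gripper":0.5,"x":0,"y":0,"z":0,"ax":0,"ay":0,"az":0},{"gripper":0.4,"x":0,"y":0,"z":0,"ax":0,"ay":0,"az":0}]'
python3 - <<'E'
from h import *
to((.4855,.1423,.175),200,0)
t=robot.grab_frame("top")[:,:,::-1];s=robot.grab_frame("side")[:,:,::-1]
crop(s,270,180,400,290,5,"pics/p_s.png");crop(t,200,180,320,270,6,"pics/p_t.png")
E
```

```text
time_s: 20.95
eef_pos: [0.4881, 0.1426, 0.1591]
eef_rot: [-179.9, 0.3, -160.3]
contact_force: [0.0, 0.3, 0.4]
grip_width: 0.0438
t 20.95 tcp [0.4881 0.1426 0.1591] rot [-179.9096    0.3248 -160.3301] tcp target [0.4855 0.1423 0.1562] w 0.04383613786779345
 shift(tool) [0.0026 0.0006 0.0029] turn(tool) [-0.0016  0.0057 -0.0058] F [0.0336 0.253  0.409 ] q [   6.5371    6.0484  100.7233   -0.0149   72.8915 -103.1283]
```

View pics/p_s.png

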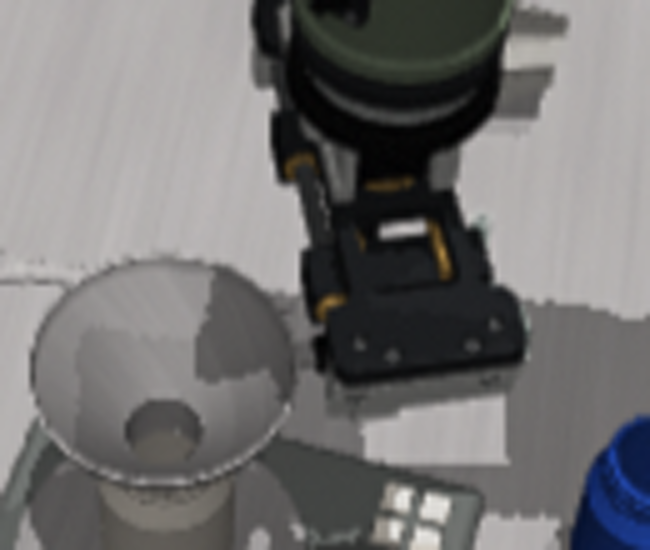

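View pics/p_t.png

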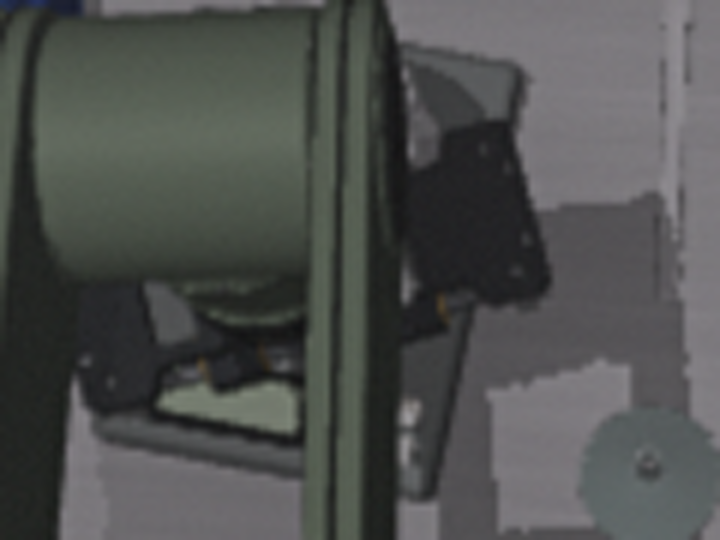

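```bash
python3 -m inch '[{"gripper":0.35,"x":0.0015,"y":0.0005,"z":0.0025,"ax":0,"ay":0.004,"az":0},{"gripper":0.28,"x":0,"y":0,"z":0,"ax":0,"ay":0,"az":0},{"gripper":0.24,"x":0,"y":0,"z":0,"ax":0,"ay":0,"az":0},{"gripper":0.21,"x":0,"y":0,"z":0,"ax":0,"ay":0,"az":0},{"gripper":0.18,"x":0,"y":0,"z":0,"ax":0,"ay":0,"az":0}]'
python3 -m inch '[{"gripper":0.16,"x":0,"y":0,"z":0,"ax":0,"ay":0,"az":0},{"gripper":0.14,"x":0,"y":0,"z":0,"ax":0,"ay":0,"az":0},{"gripper":0.12,"x":0,"y":0,"z":0,"ax":0,"ay":0,"az":0},{"gripper":0.1,"x":0,"y":0,"z":0,"ax":0,"ay":0,"az":0},{"gripper":0.05,"x":0,"y":0,"z":0,"ax":0,"ay":0,"az":0}]'
python3 -m inch '[{"gripper":0,"x":0,"y":0,"z":0,"ax":0,"ay":0,"az":0},{"gripper":0,"x":0,"y":0,"z":0,"ax":0,"ay":0,"az":0},{"gripper":0,"x":0,"y":0,"z":0,"ax":0,"ay":0,"az":0},{"gripper":0,"x":0,"y":0,"z":0,"ax":0,"ay":0,"az":0},{"gripper":0,"x":0,"y":0,"z":0,"ax":0,"ay":0,"az":0}]'
python3 - <<'E'
from h import *
to((.4855,.1423,.175),200,0)
s=robot.grab_frame("side")[:,:,::-1]
crop(s,240,180,400,320,4.2,"pics/q_s.png")
E
```

```text
time_s: 21.55
eef_pos: [0.4867, 0.1427, 0.1569]
eef_rot: [-179.9, 0.1, -160.3]
contact_force: [0.4, -0.7, 0.7]
grip_width: 0.0176
time_s: 22.05
eef_pos: [0.4867, 0.1428, 0.1568]
eef_rot: [-179.9, 0.1, -160.3]
contact_force: [0.1, 0.5, 0.1]
grip_width: 0.0126
time_s: 22.55
eef_pos: [0.4867, 0.1427, 0.1568]
eef_rot: [-179.9, 0.1, -160.3]
contact_force: [-0.0, 0.6, -0.3]
grip_width: 0.0128
t 22.55 tcp [0.4867 0.1427 0.1568] rot [-179.9064    0.1404 -160.3059] tcp target [0.4855 0.1423 0.1562] w 0.0127643178867531
 shift(tool) [0.0013 0.     0.0006] turn(tool) [-0.0016  0.0024 -0.0053] F [-0.0496  0.5817 -0.2762] q [   6.5975    6.1655  100.8837   -0.0621   72.7928 -103.0782]
```

View pics/q_s.png

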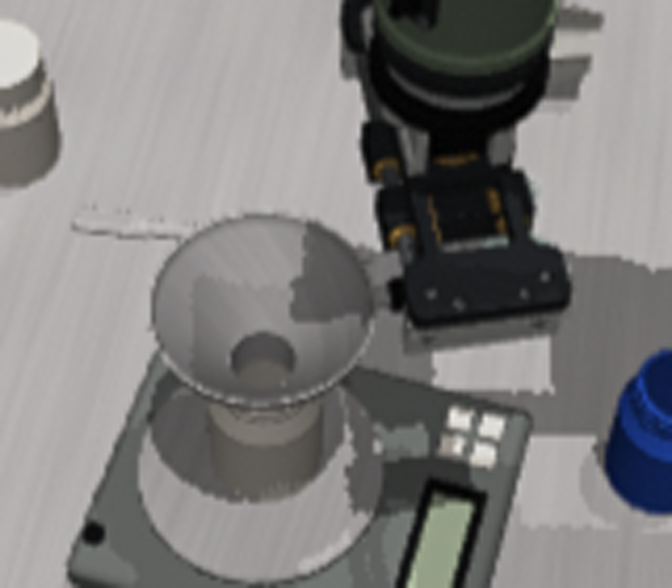

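```bash
python3 -m inch '[{"gripper":0,"x":0,"y":0,"z":-0.002,"ax":0,"ay":0,"az":0},{"gripper":0,"x":0,"y":0,"z":-0.003,"ax":0,"ay":0,"az":0},{"gripper":0,"x":0,"y":0,"z":-0.004,"ax":0,"ay":0,"az":0},{"gripper":0,"x":0,"y":0,"z":-0.004,"ax":0,"ay":0,"az":0},{"gripper":0,"x":0,"y":0,"z":-0.004,"ax":0,"ay":0,"az":0}]'
python3 - <<'E'
from h import *
to((.4855,.1423,.175),200,0)
s=robot.grab_frame("side")[:,:,::-1]
crop(s,240,180,400,320,4.2,"pics/r_s.png")
E
```

```text
time_s: 23.1
eef_pos: [0.4867, 0.1426, 0.1742]
eef_rot: [-179.9, 0.1, -160.3]
contact_force: [-0.0, 0.3, -0.6]
grip_width: 0.0128
t 23.1 tcp [0.4867 0.1426 0.1742] rot [-179.898     0.1426 -160.3083] tcp target [0.4855 0.1423 0.1562] w 0.012843241515685054
 shift(tool) [0.0013 0.0001 0.018 ] turn(tool) [-0.0018  0.0025 -0.0054] F [-0.0303  0.3425 -0.6048] q [   6.5957    5.1058   99.8551   -0.0694   74.877  -103.0779]
```

View pics/r_s.png

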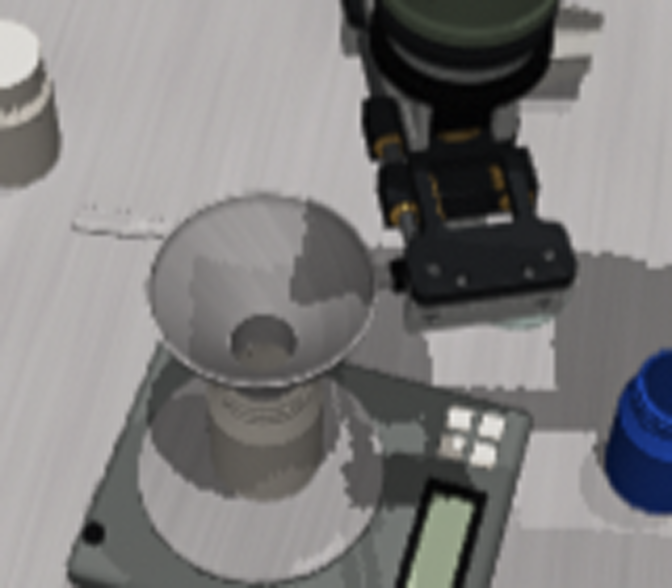

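Funnel rises with the tool, level, bottle still. Continue up.

```bash
python3 -m inch '[{"gripper":0,"x":0,"y":0,"z":-0.005,"ax":0,"ay":0,"az":0},{"gripper":0,"x":0,"y":0,"z":-0.006,"ax":0,"ay":0,"az":0},{"gripper":0,"x":0,"y":0,"z":-0.006,"ax":0,"ay":0,"az":0},{"gripper":0,"x":0,"y":0,"z":-0.006,"ax":0,"ay":0,"az":0},{"gripper":0,"x":0,"y":0,"z":-0.006,"ax":0,"ay":0,"az":0}]'
python3 -m inch '[{"gripper":0,"x":0,"y":0,"z":-0.008,"ax":0,"ay":0,"az":0},{"gripper":0,"x":0,"y":0,"z":-0.008,"ax":0,"ay":0,"az":0},{"gripper":0,"x":0,"y":0,"z":-0.008,"ax":0,"ay":0,"az":0},{"gripper":0,"x":0,"y":0,"z":-0.005,"ax":0,"ay":0,"az":0},{"gripper":0,"x":0,"y":0,"z":-0.003,"ax":0,"ay":0,"az":0}]'
python3 -m inch '[{"gripper":0,"x":0,"y":0,"z":0,"ax":0,"ay":0,"az":0},{"gripper":0,"x":0,"y":0,"z":0,"ax":0,"ay":0,"az":0},{"gripper":0,"x":0,"y":0,"z":0,"ax":0,"ay":0,"az":0},{"gripper":0,"x":0,"y":0,"z":0,"ax":0,"ay":0,"az":0},{"gripper":0,"x":0,"y":0,"z":0,"ax":0,"ay":0,"az":0}]'
python3 - <<'E'
from h import *
to((.4855,.1423,.175),200,0)
s=robot.grab_frame("side")[:,:,::-1];t=robot.grab_frame("top")[:,:,::-1]
crop(s,230,150,400,320,3.5,"pics/s_s.png");cv2.imwrite("pics/s_t.png",t)
E
```

```text
time_s: 23.65
eef_pos: [0.4867, 0.1426, 0.2035]
eef_rot: [-179.9, 0.2, -160.3]
contact_force: [-0.8, 0.1, -0.5]
grip_width: 0.0131
time_s: 24.15
eef_pos: [0.4868, 0.1427, 0.2356]
eef_rot: [-179.9, 0.2, -160.3]
contact_force: [-0.4, -0.0, -0.9]
grip_width: 0.0125
time_s: 24.65
eef_pos: [0.4863, 0.1427, 0.2345]
eef_rot: [-179.9, 0.1, -160.3]
contact_force: [-1.0, -0.5, -1.6]
grip_width: 0.0129
t 24.65 tcp [0.4863 0.1427 0.2345] rot [-179.9088    0.1069 -160.3087] tcp target [0.4855 0.1423 0.1562] w 0.0129427491019235
 shift(tool) [0.001  0.     0.0783] turn(tool) [-0.0016  0.0019 -0.0054] F [-0.9883 -0.5214 -1.5964] q [   6.6046    2.0853   95.7216   -0.0652   82.0684 -103.0777]
```

View pics/s_s.png

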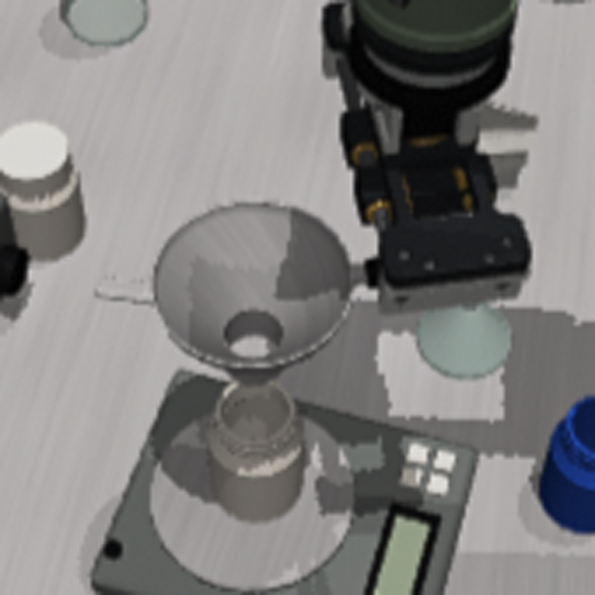

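View pics/s_t.png

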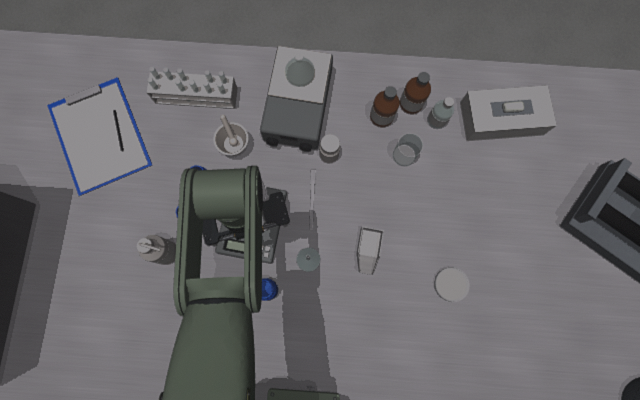

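Run:
```python
from h import *
a=np.radians(np.arange(0,360,5))
for tilt in (-6,0,6):
    hd=np.array([-.94,-.342,0]);pv=np.array([.482,.1425,.175+.0777])
    ax=np.cross([0,0,1],hd)
    P=[]
    for t in a:
        p=np.array([.5645+.055*np.cos(t),.1727+.055*np.sin(t),.2627])
        P.append(proj("side",pv+R.from_rotvec(ax*np.radians(tilt)).apply(p-pv)))
    P=(np.array(P)-[230,150])*3.5
    print(tilt,P.min(0),P.max(0),P[P[:,0].argmin()],P[P[:,0].argmax()])
```

```text
-6 [149.0402 208.0115] [351.7938 378.1319] [149.0402 301.9783] [351.7938 284.8257]
0 [147.7308 198.9242] [353.6197 367.3701] [147.7308 285.9671] [353.6197 280.7653]
6 [149.3668 189.1215] [356.1285 356.5591] [149.3668 269.2342] [356.1285 276.707 ]
```

Run:
```python
from h import *
s=robot.grab_frame("side")[:,:,::-1]
crop(s,240,225,360,325,6,"pics/u_s.png"); o=robot.observe(); print(o['time_s'],o['eef_pos'],o['qd'],o['grip_width'])
```

```text
24.8 [0.4864 0.1427 0.2347] [ 0.0219 -0.1223  0.0192  0.0431 -0.0016 -0.0277] 0.012880085586073928
```

View pics/u_s.png

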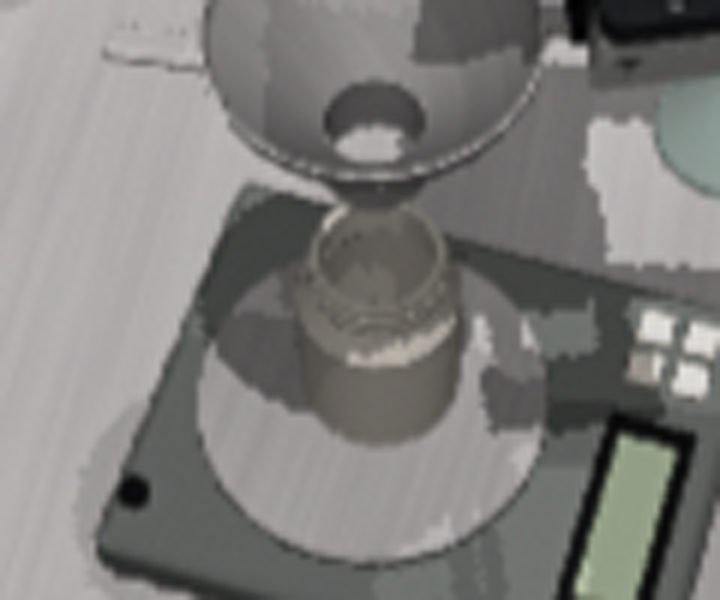

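```bash
python3 -c "
from plant import robot
print(robot.finish_job())"
```

```text
the job is handed in; nothing more can be done
None
```

I poured the six balls through the funnel into the bottle and set the empty scoop back where it had been. I then lifted the funnel by its handle and handed the job in at about 25 s of the 67 s allowed, still holding it.

**Funnel:** it was raised about 78 mm, which puts the stem end roughly 53 mm above the bottle rim. The rim's outline in the side view matches a level funnel to within about 2 degrees. The gripper holds the handle at 12.9 mm and the arm is still.

**Bottle and bench:** the bottle stands upright on the pan. In the last pictures the scoop is empty and flat, and nothing I could see on the bench has moved. The arm hid part of the top view.

**Balls:** I could not count all six inside the bottle. I saw one fall through the funnel and some inside it afterwards. The scoop and funnel are empty and no ball shows on the pan or bench. The measured weight dropped by roughly the 0.8 N expected for six balls, though with about 0.5 N of noise.

The first move command was refused for leaving out some row values; the arm did not move, and no later check disagreed.

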